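Unload, reload and index the welding turntable

ROBOT

A 7-joint arm with a two-finger parallel gripper is mounted at the origin on the work surface. World frame = base frame: x ahead of the robot, y to its left, z up, the work surface at z = 0. Lengths are in m, angles in rad, forces in N, time in s.
With the tool pointing down it reaches from about 0.4 to 0.875 m from the base axis. Payload 19.3 kg.
Tool frame: the origin (TCP) lies at the very end of the fingers, on their centre line; the grasp point (between the pads) lies 19 mm behind it; z points along the fingers, y is the direction in which the jaws open and shut (so a half turn about z gives the same grasp; the last joint's range is limited). The gripper opens to 85 mm and grips with 20 to 120 N. Pads are 22 mm wide; open, the fingers measure 114 mm over their backs; the gripper's body (76 mm by 85 mm) begins 54 mm behind the grasp point. The pads swing forward as they close: fully open they stand 13 mm farther back than shut.
Start: joints at [-1.173, 0.521, -0.036, 1.599, 0.021, 1.021, -0.113], TCP at [0.282, 0.558, 0.231] pointing down, gripper open.
Joint ranges: [-2.91, 2.91], [-0.3, 2.13], [-1.5, 1.42], [0.17, 2.43], [-1.26, 4.41], [0.16, 1.93], [-2.52, 2.52]. Speed limits (rad/s): [1.89, 1.89, 2.39, 2.39, 3.01, 3.01, 3.01].

INTERFACE

Orientations are given as a unit quaternion [x, y, z, w].
In Python, from cell import r, optics, workorder gives the robot as it stands. The module is installed in compiled form; this text tells all that it offers.
- The arm moves only by the tool step_arm, never from a script. Its argument "increments" is a list of rows, each an object of numbers: "dx", "dy", "dz": the shift along the tool's x, y, z in mm; "ax", "ay", "az": the turn, a rotation vector about the tool's x, y, z in degrees. In form: [{"dx": .., "dy": .., "dz": .., "ax": .., "ay": .., "az": ..}, ...]. A call has 1 to 10 rows; each row shifts and turns the commanded pose from where the row before left it, along the tool's axes as they then stand; what a row does not reach is not made up. A row lasts 1/8 s, in which the tool goes at most 62.5 mm and 10.7 degrees, less where a joint would pass 70% of its speed; a pose out of reach is approached as far as the arm can. A call with a gripper value outside its range is refused whole. "fingers" is the opening, from 0 (shut) to 1 (fully open), set as the call begins (left out, the last holds). The fingers move at their own pace and stop on an object; the grip force is fixed at half the most. Time passes only in rows, so rows that do not move let the fingers close. It gives the time, the measured TCP pose, the force and the opening at its end, in the units of the state.
- r.state(): the state, without advancing time (a new reading comes with each control period).
- optics.snapshot(name): name is "side" or "top"; returns the picture (420x560x3 uint8, blue, green, red); there is no depth.
- optics.camera_info(name): a dict with "camera_matrix" (3x3 intrinsics, pixels), "R" (3x3) and "t" (3): a world point X has camera coordinates R X + t. Camera axes: x right, y down, z forward; pixel columns grow to the right and rows downward; lengths in m; the calibration is good to about 2 mm. A picture is of the moment at which its call begins. camera_info takes no time and is no camera call.
- workorder.hand_in(): hands the job in, once; it reports no verdict.
The state is a dict: "clock": time; "q": joint angles; "qd": joint speeds; "joint_efforts": joint torques, N m; "position": TCP position; "orientation": TCP orientation; "contact_force": force on the tool from outside, world axes, zero at the start; "wrist_torque": the same for the moment, N m; "gripper_width": finger opening in m.
Only numpy, scipy, OpenCV 4.12 (cv2) and the standard library are available. Lean on these libraries where they do the work, as an engineer would, in place of code of your own. Each camera call takes 0.05 s, during which the arm holds its last target.

TASK

Move the finished weldments (with the square plates) from the turntable into the shallow blue tray, standing upright, turn the empty turntable a quarter turn clockwise by its handle post to its other detent, so that the nests face the parts box, and open the box: pull up its spring plunger knob and slide the cover fully open. Only then stand every weld boss from the box upright in the nests, one to a nest and in any nest, and with all of them in place turn the turntable anticlockwise again until the post stands at the index block and the detent clicks in. Finish with the bosses upright in their nests and the cover slid fully shut with the plunger dropped into its hole, and leave the can, the wrench and the brush where they are.

Things in the scene. Friction and masses are not known exactly. Their poses are not given: they have to be found in the camera images.
- parts_box: fixed low steel parts box; origin at bench level under the middle of the shut cover. Tray floor 6 mm above the bench; inside it spans x +-79 mm, y -62 to 77 mm; end walls only 20 mm high; rails 60 mm high, 10 mm thick, along y at x = +-84 mm. The cover slides on the rails to the box's -y, over a solid deck (y -98 to -264 mm, top 52 mm). Index strip at x = -108 mm, top at 52 mm
- cover (a joint): flat aluminium cover plate of the box (top at 66 mm), m: 0 = shut on its end stop, 0.180 = fully open on its other end stop; slides along the box's -y, friction about 2 N. The index plunger it carries locks it at both ends
- plunger (a joint): lift of the spring index plunger on the cover, m: 0 = pin down in a hole of the index strip (locked), 0.012 = pulled up fully; clear of the strip above 0.008; between the holes the pin rides on the strip (0.008). The spring pulls down with 6 N (down) to 10 N (up); released over a hole, it drops in. The two holes lie exactly at the cover's end stops
- knob (a point): the plunger's upright black round knob, 28 mm across and 22 mm tall, above the cover's -x edge; the point is the knob's centre (99 mm above the bench when down) and moves with cover and plunger; below the knob a barrel 22 mm across stands on the cover
- positioner: fixed base of the welding turntable; origin on the turntable's axis at bench level, z up; its index block (a dark block at the rim, 40 mm high) stands on the base's -x side, 168 mm from the axis
- turntable (a joint): turntable angle, rad, anticlockwise from above. Two detents, where a sprung ball clicks between two rim bumps (snaps in from 0.03 rad away, 8 N at the handle to get in or out): 0 = loading: nests face the base's -y (parts box), handle its +y; 1.571 = welding: handle stands at the index block, nests on the far side (start). Turns freely elsewhere, -0.4 to 2.0
- handle (a point): the turntable's handle post, upright, round, 20 mm across and 50 mm tall, 95 mm from the axis, standing on the faceplate (top of the faceplate is 40 mm above the bench, 250 mm across); the point is half-way up the post; its x axis points from the turntable's axis out to the post, z up
- nest0 (a point): one of three square nests in a row on the turntable's faceplate, 52 mm inside, with fences 8 mm high and 4 mm thick; the point is the middle of its floor (40 mm above the bench) and turns with the table; x points from the row towards the table's axis and the handle, y along the row; the row is 50 mm from the table's axis, nests 56 mm apart
- nest1 (a point): one of three square nests in a row on the turntable's faceplate, 52 mm inside, with fences 8 mm high and 4 mm thick; the point is the middle of its floor (40 mm above the bench) and turns with the table; x points from the row towards the table's axis and the handle, y along the row; the row is 50 mm from the table's axis, nests 56 mm apart (middle nest)
- nest2 (a point): one of three square nests in a row on the turntable's faceplate, 52 mm inside, with fences 8 mm high and 4 mm thick; the point is the middle of its floor (40 mm above the bench) and turns with the table; x points from the row towards the table's axis and the handle, y along the row; the row is 50 mm from the table's axis, nests 56 mm apart
- weld0_mid (a point): a loose finished weldment, upright: a square plate 44 mm wide, 6 mm thick, with a boss welded on it (round flange 40 mm across up to 18 mm, then a round neck 26 mm across); 51 mm tall overall, about 0.3 kg; the point is on its axis half-way up (25.5 mm above its underside), z up. Starts in an end nest; may be absent
- weld1_mid (a point): a loose finished weldment, upright: a square plate 44 mm wide, 6 mm thick, with a boss welded on it (round flange 40 mm across up to 18 mm, then a round neck 26 mm across); 51 mm tall overall, about 0.3 kg; the point is on its axis half-way up (25.5 mm above its underside), z up. Starts in an end nest; may be absent
- tray_in (a point): middle of the inner floor (5 mm above the bench) of the fixed shallow blue tray for finished weldments; inside 170 mm along its x, 115 mm along its y, walls 18 mm high
- boss0_mid (a point): a loose steel weld boss, upright: round flange 40 mm across and 12 mm thick, and on it a round neck 26 mm across; 45 mm tall overall, about 0.2 kg; the point is on its axis half-way up (22.5 mm above its underside), z up the axis. It starts in the parts box under the cover; may be absent
- boss1_mid (a point): a loose steel weld boss, upright: round flange 40 mm across and 12 mm thick, and on it a round neck 26 mm across; 45 mm tall overall, about 0.2 kg; the point is on its axis half-way up (22.5 mm above its underside), z up the axis. It starts in the parts box under the cover; may be absent
- boss2_mid (a point): a loose steel weld boss, upright: round flange 40 mm across and 12 mm thick, and on it a round neck 26 mm across; 45 mm tall overall, about 0.2 kg; the point is on its axis half-way up (22.5 mm above its underside), z up the axis. It starts in the parts box under the cover; may be absent
- boss3_mid (a point): a loose steel weld boss, upright: round flange 40 mm across and 12 mm thick, and on it a round neck 26 mm across; 45 mm tall overall, about 0.2 kg; the point is on its axis half-way up (22.5 mm above its underside), z up the axis. It starts in the parts box under the cover; may be absent
- spray_can: bystander: a loose upright grey can, 60 mm across, 140 mm tall; origin at its underside
- wrench: bystander: a loose wrench lying on the bench; origin at its underside
- brush: bystander: a loose brush lying on the far side of the bench; origin at its underside
Things that resemble listed ones, but are neither listed nor needed, are in the scene too. Leave any green or yellow look-alike of the part that bears weld1_mid alone.

How it is judged:
On the way, in this order (a step that is already met when the one before it is completed fails the run):
1. the plunger is pulled clear of its hole (value of joint plunger above 0.0075 m), for 0.1 s.
2. the cover is fully open and the turntable in its loading detent (value of joint cover above 0.17 m and value of joint turntable between -0.05 and 0.05 rad), for 0.2 s.
3. every boss stands in a nest, the turntable still in its loading detent ((horizontal distance between boss0_mid and nest0 below 0.012 m or horizontal distance between boss0_mid and nest1 below 0.012 m or horizontal distance between boss0_mid and nest2 below 0.012 m) and z of boss0_mid in the frame of nest1 between 0.0185 and 0.0265 m and angle between each of boss0_mid, boss1_mid, boss2_mid, boss3_mid's own z axis and vertical below 0.12 rad and (horizontal distance between boss1_mid and nest0 below 0.012 m or horizontal distance between boss1_mid and nest1 below 0.012 m or horizontal distance between boss1_mid and nest2 below 0.012 m) and z of boss1_mid in the frame of nest1 between 0.0185 and 0.0265 m and (horizontal distance between boss2_mid and nest0 below 0.012 m or horizontal distance between boss2_mid and nest1 below 0.012 m or horizontal distance between boss2_mid and nest2 below 0.012 m) and z of boss2_mid in the frame of nest1 between 0.0185 and 0.0265 m and (horizontal distance between boss3_mid and nest0 below 0.012 m or horizontal distance between boss3_mid and nest1 below 0.012 m or horizontal distance between boss3_mid and nest2 below 0.012 m) and z of boss3_mid in the frame of nest1 between 0.0185 and 0.0265 m and value of joint turntable between -0.05 and 0.05 rad), for 0.2 s.
4. the turntable is back in its welding detent (value of joint turntable between 1.531 and 1.611 rad), for 0.3 s.
At the end, for the whole second after the job is handed in: Bosses upright (0.12 rad), resting in nests (axis within 12 mm of a nest's middle, height within 4 mm); weldments upright in the tray (within 75 mm in x, 45 mm in y of its middle); turntable at rest within 0.04 rad of 1.571; cover shut within 5 mm, plunger down within 3 mm (all of step 4 and (horizontal distance between boss0_mid and nest0 below 0.012 m or horizontal distance between boss0_mid and nest1 below 0.012 m or horizontal distance between boss0_mid and nest2 below 0.012 m) and z of boss0_mid in the frame of nest1 between 0.0185 and 0.0265 m and angle between each of boss0_mid, boss1_mid, boss2_mid, boss3_mid, weld0_mid, weld1_mid's own z axis and vertical below 0.12 rad and (horizontal distance between boss1_mid and nest0 below 0.012 m or horizontal distance between boss1_mid and nest1 below 0.012 m or horizontal distance between boss1_mid and nest2 below 0.012 m) and z of boss1_mid in the frame of nest1 between 0.0185 and 0.0265 m and (horizontal distance between boss2_mid and nest0 below 0.012 m or horizontal distance between boss2_mid and nest1 below 0.012 m or horizontal distance between boss2_mid and nest2 below 0.012 m) and z of boss2_mid in the frame of nest1 between 0.0185 and 0.0265 m and (horizontal distance between boss3_mid and nest0 below 0.012 m or horizontal distance between boss3_mid and nest1 below 0.012 m or horizontal distance between boss3_mid and nest2 below 0.012 m) and z of boss3_mid in the frame of nest1 between 0.0185 and 0.0265 m and x of weld0_mid in the frame of tray_in between -0.075 and 0.075 m and y of weld0_mid in the frame of tray_in between -0.045 and 0.045 m and z of each of weld0_mid, weld1_mid in the frame of tray_in below 0.031 m and x of weld1_mid in the frame of tray_in between -0.075 and 0.075 m and y of weld1_mid in the frame of tray_in between -0.045 and 0.045 m and value of joint cover below 0.005 m and value of joint plunger below 0.003 m and velocity of joint turntable between -0.05 and 0.05 rad/s); the robot touches nothing.
It fails at once if the can is moved more than 30 mm (distance of spray_can from where it was at the start of the episode above 0.03 m).
It fails at once if the wrench is moved more than 30 mm (distance of wrench from where it was at the start of the episode above 0.03 m).
It fails at once if the brush is moved more than 30 mm (distance of brush from where it was at the start of the episode above 0.03 m).
Of boss0, boss1, boss2, boss3 only 2 to 3 are there at a start; the rules pass over those that are not, and their reading is None.
Of weld0, weld1 only 1 to 2 are there at a start; the rules pass over those that are not, and their reading is None.
At some moment in a run one of boss0, boss1, boss2, boss3 may be knocked a few centimetres aside while the robot is not near it.
It also fails if it takes over 210 s, if anything falls off the work surface, if the arm or the gripper's body presses on something with over 40 N, if the wrist force passes 120 N, or if a joint passes its speed limit or range.

## Working session

There is one attempt and no reset: what is moved stays moved. The work goes in short steps, Python scripts to look and compute and a tool call to move; the robot and the scene stay as the last step left them, time stands still between calls to the robot, and variables do not carry over. Pictures are saved under pics/ and viewed, and the job is handed in when it is done.

Besides the shell and the picture viewer there is one more tool, called after "Emit:" as name([rows], argument=value, ...), one row to a line, values as JSON. step_arm: Moves the arm, as the interface text tells. Its arguments: {"type":"object","properties":{"increments":{"type":"array","items":{"type":"object","properties":{"dx":{"type":"number"},"dy":{"type":"number"},"dz":{"type":"number"},"ax":{"type":"number"},"ay":{"type":"number"},"az":{"type":"number"}}}},"fingers":{"type":"number"}},"required":["increments"]}

```bash
mkdir -p pics; ls
python3 - <<'E'
from cell import r, optics, workorder
import cv2, numpy as np
np.set_printoptions(precision=4,suppress=True)
print(r.state())
for n in ["side","top"]:
    im=optics.snapshot(n); cv2.imwrite(f"pics/{n}0.png",im)
    print(n,optics.camera_info(n))
E
```

```text
pics
{'clock': 0.0, 'q': array([-1.1732,  0.522 , -0.0363,  1.6   ,  0.0212,  1.0211, -0.1128]), 'qd': array([-0.0018,  0.0001,  0.0009,  0.0003,  0.001 ,  0.0011, -0.0018]), 'joint_efforts': array([  0.0023, -92.7085,   1.9804, -36.9928,   0.0178,   0.0082,
        -0.0001]), 'position': array([0.2817, 0.5575, 0.2307]), 'orientation': array([ 0.2318,  0.9728, -0.0006, -0.0001]), 'contact_force': array([-0.4181, -0.454 ,  1.138 ]), 'wrist_torque': array([-0.0048, -0.0162, -0.0448]), 'gripper_width': 0.08558287542875075}
side {'camera_matrix': array([[464.9183,   0.    , 281.4627],
       [  0.    , 464.9183, 207.2997],
       [  0.    ,   0.    ,   1.    ]]), 'R': array([[ 0.9374, -0.3476, -0.022 ],
       [-0.1921, -0.4631, -0.8653],
       [ 0.2906,  0.8153, -0.5008]]), 't': array([-0.5116,  0.2435,  0.9759])}
top {'camera_matrix': array([[439.1933,   0.    , 278.7419],
       [  0.    , 439.1933, 200.2081],
       [  0.    ,   0.    ,   1.    ]]), 'R': array([[ 0.0054, -0.9998, -0.0202],
       [-0.9843, -0.0018, -0.1762],
       [ 0.1762,  0.0209, -0.9841]]), 't': array([0.1292, 0.5658, 1.0107])}
```

View pics/side0.png

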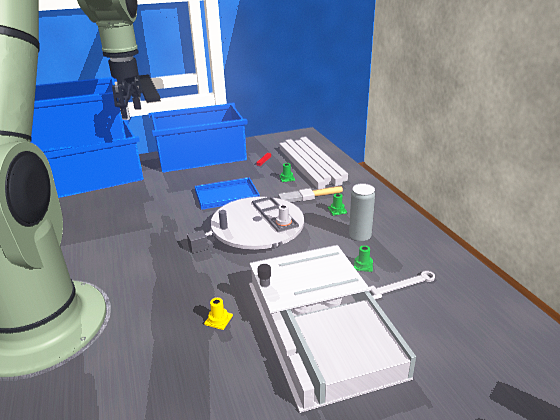

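View pics/top0.png

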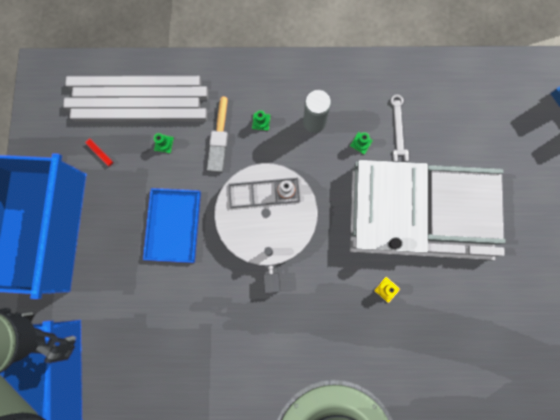

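```bash
cat > h.py <<'E'
from cell import r, optics, workorder
import cv2, numpy as np
from scipy.spatial.transform import Rotation as Ro
np.set_printoptions(precision=4,suppress=True)
C={n:optics.camera_info(n) for n in("side","top")}
def ray(n,u,v):
    c=C[n];R=c["R"];o=-R.T@c["t"]
    d=R.T@np.linalg.solve(c["camera_matrix"],[u,v,1.]); return o,d
def onz(n,u,v,z):
    o,d=ray(n,u,v); return o+d*(z-o[2])/d[2]
def tri(a,b):
    o1,d1=ray("side",*a);o2,d2=ray("top",*b)
    A=np.stack([d1,-d2],1);s,_,_,_=np.linalg.lstsq(A,o2-o1,rcond=None)
    p=o1+s[0]*d1;q=o2+s[1]*d2
    return (p+q)/2,np.linalg.norm(p-q)
def proj(n,X):
    c=C[n];p=c["camera_matrix"]@(c["R"]@np.asarray(X,float)+c["t"]);return p[:2]/p[2]
def snap(n,name,crop=None,s=1):
    im=optics.snapshot(n)
    np.save(f"pics/{name}.npy",im)
    o=im
    if crop: x0,y0,x1,y1=crop;o=im[y0:y1,x0:x1]
    cv2.imwrite(f"pics/{name}.png",cv2.resize(o,None,fx=s,fy=s,interpolation=cv2.INTER_CUBIC));return im
E
python3 - <<'E'
import cv2
t=cv2.imread("pics/top0.png");s=cv2.imread("pics/side0.png")
f=lambda i,x0,y0,x1,y1,k,n:cv2.imwrite("pics/"+n,cv2.resize(i[y0:y1,x0:x1],None,fx=k,fy=k,interpolation=cv2.INTER_CUBIC))
f(t,140,150,330,300,4,"c1.png");f(s,180,160,320,260,5,"c2.png");f(t,340,150,510,270,4,"c3.png");f(s,230,230,430,410,3.3,"c4.png")
E
```

```text
(no output)
```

View pics/c1.png

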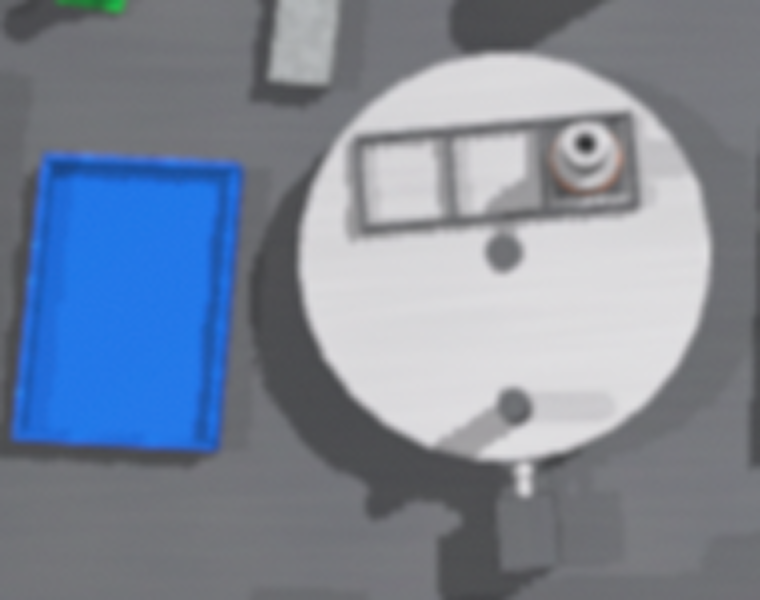

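View pics/c2.png

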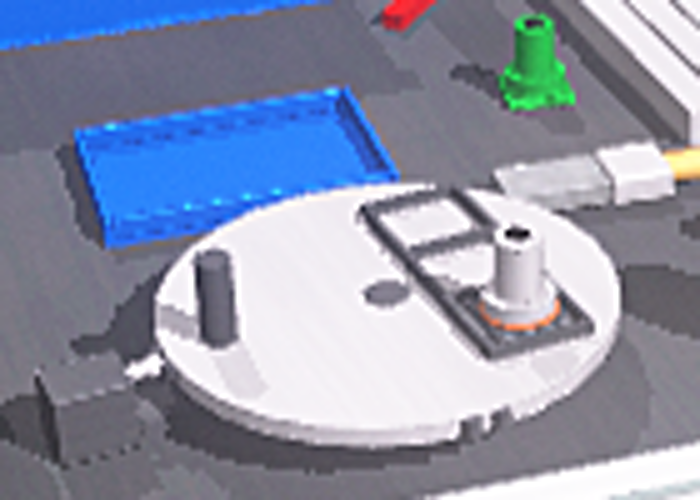

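View pics/c3.png

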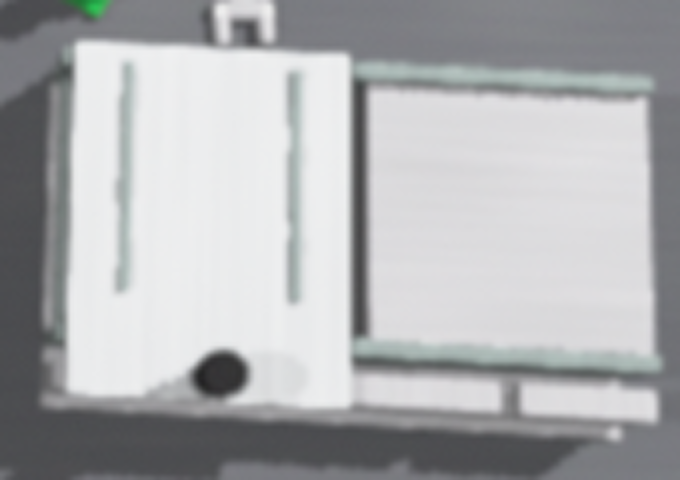

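View pics/c4.png

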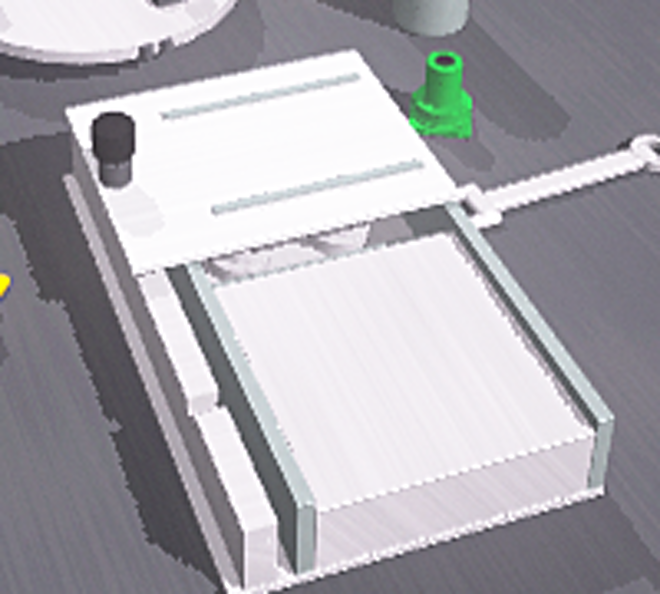

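Run:
```python
from h import *
f4=lambda x,y,x0,y0,k:((x+.5)/k-.5+x0,(y+.5)/k-.5+y0)
c1=lambda x,y:f4(x,y,140,150,4)
c2=lambda x,y:f4(x,y,180,160,5)
c3=lambda x,y:f4(x,y,340,150,4)
c4=lambda x,y:f4(x,y,230,230,3.3)
ax=onz("top",*c1(504,251),.04);print("axis",ax, tri(c2(387,293),c1(504,251)))
print("post top",tri(c2(214,256),c1(515,398)), onz("top",*c1(515,398),.09))
print("weld top",tri(c2(517,233),c1(585,142)), onz("top",*c1(585,142),.091))
for p in [(354,139),(633,113),(638,209),(364,234)]: print("nestcorner",onz("top",*c1(*p),.048))
for p in [(48,155),(243,163),(215,450),(13,440)]: print("tray",onz("top",*c1(*p),.018))
for p,q in [((345,90),(243,163)),((75,132),(13,440)),((105,245),(215,450))]: print("traytri",tri(c2(*p),c1(*q)))
print("knob",tri(c4(113,122),c3(223,370)),onz("top",*c3(223,370),.110))
for p,q in [((66,108),(68,394)),((357,50),(78,41)),((462,200),(350,53)),((138,272),(350,408))]:
  print("cover",tri(c4(*p),c3(*q)),onz("top",*c3(*q),.066))
for p,q in [((610,415),(650,80)),((305,510),(658,364))]:
  print("rail end",tri(c4(*p),c3(*q)),onz("top",*c3(*q),.06))
```

```text
axis [0.5372 0.1633 0.04  ] (array([0.5372, 0.1632, 0.041 ]), np.float64(0.000303760859726184))
post top (array([0.4445, 0.1536, 0.0903]), np.float64(0.0005761890553686337)) [0.4448 0.1536 0.09  ]
weld top (array([0.5942, 0.1139, 0.0918]), np.float64(0.00036236078496899854)) [0.5941 0.1139 0.091 ]
nestcorner [0.6051 0.2555 0.048 ]
nestcorner [0.6215 0.0848 0.048 ]
nestcorner [0.5619 0.0819 0.048 ]
nestcorner [0.5462 0.2479 0.048 ]
tray [0.6011 0.453  0.018 ]
tray [0.5961 0.3293 0.018 ]
tray [0.4172 0.3399 0.018 ]
tray [0.4227 0.4645 0.018 ]
traytri (array([0.5726, 0.3165, 0.0876]), np.float64(0.018765153601579113))
traytri (array([0.4241, 0.4649, 0.0161]), np.float64(0.0026607510630859447))
traytri (array([0.4177, 0.3437, 0.0003]), np.float64(0.00018783694562648565))
knob (array([ 0.4608, -0.1312,  0.1094]), np.float64(0.0011401769310426175)) [ 0.4602 -0.131   0.11  ]
cover (array([ 0.4512, -0.0514,  0.0671]), np.float64(0.0034202610999795823)) [ 0.4496 -0.0512  0.066 ]
cover (array([ 0.663 , -0.063 ,  0.0665]), np.float64(0.002201035427879974)) [ 0.662  -0.0627  0.066 ]
cover (array([ 0.6556, -0.2269,  0.0613]), np.float64(0.0004196679227286571)) [ 0.6546 -0.2255  0.066 ]
cover (array([ 0.4445, -0.2153,  0.0636]), np.float64(0.004469543550181737)) [ 0.4421 -0.2141  0.066 ]
rail end (array([ 0.6402, -0.4055,  0.0612]), np.float64(0.002054809204844584)) [ 0.6394 -0.4056  0.06  ]
rail end (array([ 0.4697, -0.3981,  0.056 ]), np.float64(0.0010359907171063317)) [ 0.4688 -0.396   0.06  ]
```

Emit:
step_arm([
  {"az": -9},
  {"az": -9},
  {"az": -8.8},
  {"dx": -40,"dy": -45},
  {"dx": -40,"dy": -45},
  {"dx": -40,"dy": -45},
  {"dx": -40,"dy": -45},
  {"dx": -40,"dy": -45},
  {"dx": -40,"dy": -45},
  {"dx": -40,"dy": -45},
], fingers=1)

```text
$.increments[0]: bad value
```

```bash
cat >> h.py <<'E'
def go(x,y,z,yaw=None):
    s=r.state();R=Ro.from_quat(s["orientation"])
    d=R.inv().apply(np.array([x,y,z])-s["position"])*1000
    tx=R.as_matrix()[:,0];a=np.degrees(np.arctan2(tx[1],tx[0]))
    tz=R.as_matrix()[:,2]
    print("d_tool mm",d.round(1),"txyaw",round(a,2),"tz",tz,"pos",s["position"],"F",s["contact_force"].round(1),"w",round(s["gripper_width"]*1000,1),"t",s["clock"])
E
python3 -c "
from h import *
go(.5935,.1135,.13)"
```

```text
d_tool mm [-478.5 -255.7  101.1] txyaw 153.2 tz [-0.0004 -0.001  -1.    ] pos [0.2817 0.5576 0.2308] F [-0.6  0.8 -0.1] w 85.3 t 0.1
```

Emit:
step_arm([
  {"dx": 0,"dy": 0,"dz": 0,"ax": 0,"ay": 0,"az": -9},
  {"dx": 0,"dy": 0,"dz": 0,"ax": 0,"ay": 0,"az": -9},
  {"dx": 0,"dy": 0,"dz": 0,"ax": 0,"ay": 0,"az": -8.8},
  {"dx": -35,"dy": -50,"dz": 0,"ax": 0,"ay": 0,"az": 0},
  {"dx": -35,"dy": -50,"dz": 0,"ax": 0,"ay": 0,"az": 0},
  {"dx": -35,"dy": -50,"dz": 0,"ax": 0,"ay": 0,"az": 0},
  {"dx": -35,"dy": -50,"dz": 0,"ax": 0,"ay": 0,"az": 0},
  {"dx": -35,"dy": -50,"dz": 0,"ax": 0,"ay": 0,"az": 0},
  {"dx": -35,"dy": -50,"dz": 0,"ax": 0,"ay": 0,"az": 0},
  {"dx": -35,"dy": -50,"dz": 0,"ax": 0,"ay": 0,"az": 0},
], fingers=1)

```text
clock: 1.35
position: [0.5276, 0.206, 0.2312]
orientation: [-0.0, 1.0, -0.0, -0.0]
contact_force: [1.4, 1.3, -0.2]
gripper_width: 0.085
```

```bash
python3 -c "
from h import *
go(.5935,.1135,.13)"
```

```text
d_tool mm [-65.9 -92.5 101.2] txyaw -180.0 tz [-0.0002 -0.0001 -1.    ] pos [0.5276 0.206  0.2312] F [ 1.4  1.3 -0.2] w 85.0 t 1.35
```

Emit:
step_arm([
  {"dx": -33,"dy": -46,"dz": 0,"ax": 0,"ay": 0,"az": 0},
  {"dx": -33,"dy": -46.5,"dz": 0,"ax": 0,"ay": 0,"az": 0},
  {"dx": 0,"dy": 0,"dz": 50,"ax": 0,"ay": 0,"az": 0},
  {"dx": 0,"dy": 0,"dz": 50,"ax": 0,"ay": 0,"az": 0},
  {"dx": 0,"dy": 0,"dz": 0,"ax": 0,"ay": 0,"az": 0},
  {"dx": 0,"dy": 0,"dz": 0,"ax": 0,"ay": 0,"az": 0},
])

```text
clock: 2.1
position: [0.5935, 0.1156, 0.1329]
orientation: [0.0, 1.0, 0.0, 0.001]
contact_force: [-0.6, -0.1, -0.2]
gripper_width: 0.0856
```

```bash
python3 -c "
from h import *
go(.5935,.1135,.064)
snap('side','s1',(180,130,320,250),5);snap('top','t1',(200,120,340,300),4)"
```

```text
d_tool mm [ 0.1 -2.1 68.9] txyaw 180.0 tz [ 0.0013  0.0003 -1.    ] pos [0.5935 0.1156 0.1329] F [-0.6 -0.1 -0.2] w 85.6 t 2.1
```

View pics/s1.png

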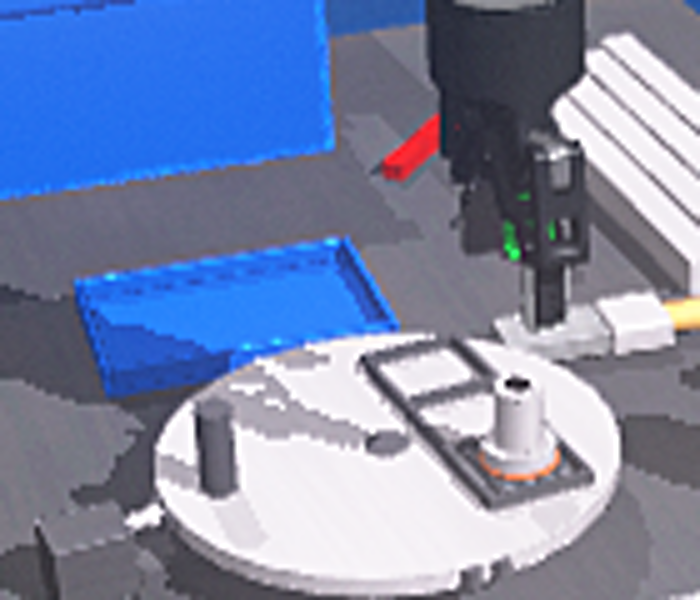

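Emit:
step_arm([
  {"dx": 0,"dy": -2,"dz": 35,"ax": 0,"ay": 0,"az": 0},
  {"dx": 0,"dy": 0,"dz": 34,"ax": 0,"ay": 0,"az": 0},
  {"dx": 0,"dy": 0,"dz": 0,"ax": 0,"ay": 0,"az": 0},
  {"dx": 0,"dy": 0,"dz": 0,"ax": 0,"ay": 0,"az": 0},
])

```text
clock: 2.7
position: [0.5938, 0.1136, 0.0643]
orientation: [0.0, 1.0, 0.0, 0.001]
contact_force: [-0.1, 0.0, 0.9]
gripper_width: 0.0854
```

Emit:
step_arm([
  {"dx": 0,"dy": 0,"dz": 0,"ax": 0,"ay": 0,"az": 0},
  {"dx": 0,"dy": 0,"dz": 0,"ax": 0,"ay": 0,"az": 0},
  {"dx": 0,"dy": 0,"dz": 0,"ax": 0,"ay": 0,"az": 0},
  {"dx": 0,"dy": 0,"dz": 0,"ax": 0,"ay": 0,"az": 0},
  {"dx": 0,"dy": 0,"dz": 0,"ax": 0,"ay": 0,"az": 0},
  {"dx": 0,"dy": 0,"dz": 0,"ax": 0,"ay": 0,"az": 0},
], fingers=0)

```text
clock: 3.45
position: [0.593, 0.1134, 0.0628]
orientation: [0.0, 1.0, 0.0, 0.0]
contact_force: [-2.2, -0.4, 8.8]
gripper_width: 0.0239
```

Emit:
step_arm([
  {"dx": 0,"dy": 0,"dz": -20,"ax": 0,"ay": 0,"az": 0},
  {"dx": 0,"dy": 0,"dz": -50,"ax": 0,"ay": 0,"az": 0},
  {"dx": 14,"dy": 47,"dz": 0,"ax": 0,"ay": 0,"az": 0},
  {"dx": 14,"dy": 47,"dz": 0,"ax": 0,"ay": 0,"az": 0},
  {"dx": 14,"dy": 47,"dz": 0,"ax": 0,"ay": 0,"az": 0},
  {"dx": 14,"dy": 47,"dz": 0,"ax": 0,"ay": 0,"az": 0},
  {"dx": 14,"dy": 47,"dz": 0,"ax": 0,"ay": 0,"az": 0},
  {"dx": 14,"dy": 48,"dz": 0,"ax": 0,"ay": 0,"az": 0},
  {"dx": 0,"dy": 0,"dz": 0,"ax": 0,"ay": 0,"az": 0},
  {"dx": 0,"dy": 0,"dz": 0,"ax": 0,"ay": 0,"az": 0},
])

```text
clock: 4.7
position: [0.509, 0.3958, 0.1329]
orientation: [0.0, 1.0, -0.0, 0.0]
contact_force: [0.8, -0.6, -2.4]
gripper_width: 0.0242
```

```bash
python3 -c "
from h import *
go(.509,.397,.032)
snap('side','s2',(160,100,320,250),5);snap('top','t2',(120,120,340,300),3)"
```

```text
d_tool mm [  0.    1.3 100.9] txyaw 180.0 tz [ 0.0003 -0.0004 -1.    ] pos [0.509  0.3958 0.1329] F [ 0.8 -0.6 -2.4] w 24.2 t 4.7
```

View pics/s2.png

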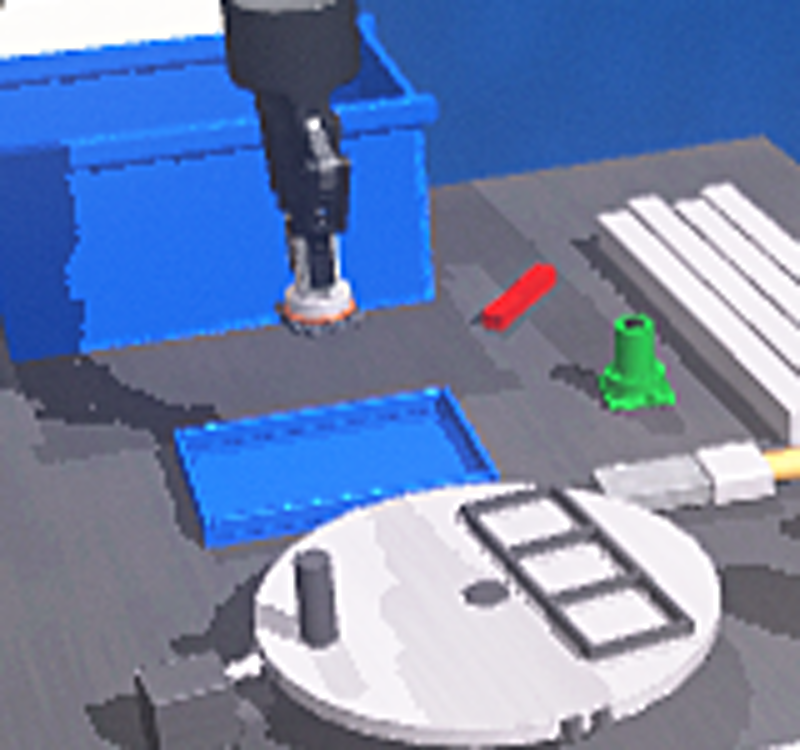

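Emit:
step_arm([
  {"dx": 0,"dy": 0,"dz": 50,"ax": 0,"ay": 0,"az": 0},
  {"dx": 0,"dy": 0,"dz": 40,"ax": 0,"ay": 0,"az": 0},
  {"dx": 0,"dy": 0,"dz": 10,"ax": 0,"ay": 0,"az": 0},
  {"dx": 0,"dy": 0,"dz": 2,"ax": 0,"ay": 0,"az": 0},
  {"dx": 0,"dy": 0,"dz": 1,"ax": 0,"ay": 0,"az": 0},
  {"dx": 0,"dy": 0,"dz": 1,"ax": 0,"ay": 0,"az": 0},
  {"dx": 0,"dy": 0,"dz": 0,"ax": 0,"ay": 0,"az": 0},
])

```text
clock: 5.68
position: [0.5091, 0.3965, 0.0289]
orientation: [0.0, 1.0, 0.0, 0.0]
contact_force: [0.1, 0.8, -2.6]
gripper_width: 0.0246
```

Emit:
step_arm([
  {"dx": 0,"dy": 0,"dz": 1,"ax": 0,"ay": 0,"az": 0},
  {"dx": 0,"dy": 0,"dz": 0,"ax": 0,"ay": 0,"az": 0},
])

```text
clock: 5.92
position: [0.509, 0.3965, 0.0279]
orientation: [0.0, 1.0, 0.0, 0.0]
contact_force: [-1.2, -2.3, 6.5]
gripper_width: 0.0242
```

Emit:
step_arm([
  {"dx": 0,"dy": 0,"dz": 0,"ax": 0,"ay": 0,"az": 0},
  {"dx": 0,"dy": 0,"dz": 0,"ax": 0,"ay": 0,"az": 0},
  {"dx": 0,"dy": 0,"dz": 0,"ax": 0,"ay": 0,"az": 0},
  {"dx": 0,"dy": 0,"dz": 0,"ax": 0,"ay": 0,"az": 0},
  {"dx": 0,"dy": 0,"dz": -20,"ax": 0,"ay": 0,"az": 0},
  {"dx": 0,"dy": 0,"dz": -50,"ax": 0,"ay": 0,"az": 0},
  {"dx": 0,"dy": 0,"dz": -50,"ax": 0,"ay": 0,"az": 0},
  {"dx": 0,"dy": 0,"dz": 0,"ax": 0,"ay": 0,"az": 0},
], fingers=1)

```text
clock: 6.92
position: [0.5106, 0.3976, 0.1527]
orientation: [0.0, 1.0, 0.002, 0.003]
contact_force: [0.3, 0.6, -0.7]
gripper_width: 0.0851
```

```bash
python3 -c "
from h import *
go(.4447,.1536,.16)
snap('side','s3',(160,130,320,250),5)
snap('top','t3',(120,120,340,300),3)"
```

```text
d_tool mm [  65.7 -244.    -8.8] txyaw 179.98 tz [ 0.0055  0.0048 -1.    ] pos [0.5106 0.3976 0.1527] F [ 0.3  0.6 -0.7] w 85.1 t 6.925
```

View pics/s3.png

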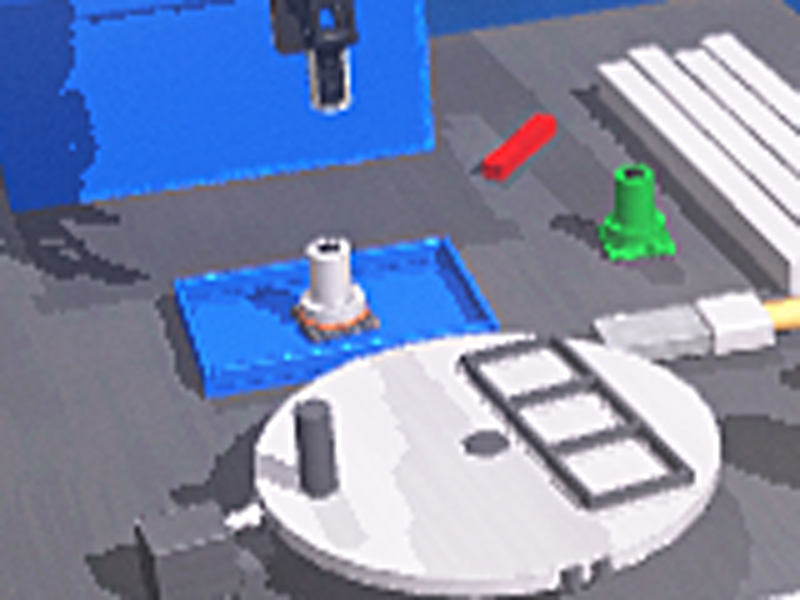

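Emit:
step_arm([
  {"dx": 13,"dy": -49,"dz": 0,"ax": 0,"ay": 0,"az": 0},
  {"dx": 13,"dy": -49,"dz": 0,"ax": 0,"ay": 0,"az": 0},
  {"dx": 13,"dy": -49,"dz": 0,"ax": 0,"ay": 0,"az": 0},
  {"dx": 13,"dy": -49,"dz": 0,"ax": 0,"ay": 0,"az": 0},
  {"dx": 13,"dy": -49,"dz": 0,"ax": 0,"ay": 0,"az": 0},
  {"dx": 0,"dy": 0,"dz": 0,"ax": 0,"ay": 0,"az": -5.7},
  {"dx": 0,"dy": 0,"dz": 0,"ax": 0,"ay": 0,"az": 0},
  {"dx": 0,"dy": 0,"dz": 0,"ax": 0,"ay": 0,"az": 0},
])

```text
clock: 8.02
position: [0.4437, 0.1517, 0.147]
orientation: [-0.049, 0.999, -0.0, -0.0]
contact_force: [-1.0, 0.7, 1.7]
gripper_width: 0.0851
```

```bash
python3 -c "
from h import *
go(.4435,.1537,.056)
print(r.state()['q'])"
```

```text
d_tool mm [-0.  2. 91.] txyaw -174.39 tz [-0.0006 -0.0001 -1.    ] pos [0.4437 0.1517 0.147 ] F [-1.   0.7  1.7] w 85.1 t 8.025
[-0.4037  0.4033 -0.0659  2.077   0.0417  0.6631  1.1714]
```

Emit:
step_arm([
  {"dx": 0,"dy": 2,"dz": 45,"ax": 0,"ay": 0,"az": 0},
  {"dx": 0,"dy": 0,"dz": 45,"ax": 0,"ay": 0,"az": 0},
  {"dx": 0,"dy": 0,"dz": 0,"ax": 0,"ay": 0,"az": 0},
])

```text
clock: 8.4
position: [0.4418, 0.1531, 0.0551]
orientation: [-0.05, 0.999, -0.001, -0.003]
contact_force: [0.1, 0.7, -0.2]
gripper_width: 0.0858
```

Emit:
step_arm([
  {"dx": 0,"dy": 0,"dz": 0,"ax": 0,"ay": 0,"az": 0},
  {"dx": 0,"dy": 0,"dz": 0,"ax": 0,"ay": 0,"az": 0},
  {"dx": 0,"dy": 0,"dz": 0,"ax": 0,"ay": 0,"az": 0},
  {"dx": 0,"dy": 0,"dz": 0,"ax": 0,"ay": 0,"az": 0},
  {"dx": 0,"dy": 0,"dz": 0,"ax": 0,"ay": 0,"az": 0},
  {"dx": 0,"dy": 0,"dz": 0,"ax": 0,"ay": 0,"az": 0},
  {"dx": 0,"dy": 0,"dz": 0,"ax": 0,"ay": 0,"az": 0},
], fingers=0)

```text
clock: 9.28
position: [0.4439, 0.1553, 0.0585]
orientation: [-0.05, 0.999, 0.001, 0.001]
contact_force: [-7.0, 11.1, 19.3]
gripper_width: 0.0184
```

```bash
python3 -c "
from h import *
go(.4435,.1537,.056)
snap('side','s4',(160,130,320,250),5)"
```

```text
d_tool mm [ 0.6 -1.6  2.5] txyaw -174.22 tz [ 0.0017  0.0025 -1.    ] pos [0.4439 0.1553 0.0585] F [-7.  11.1 19.3] w 18.4 t 9.275
```

View pics/s4.png

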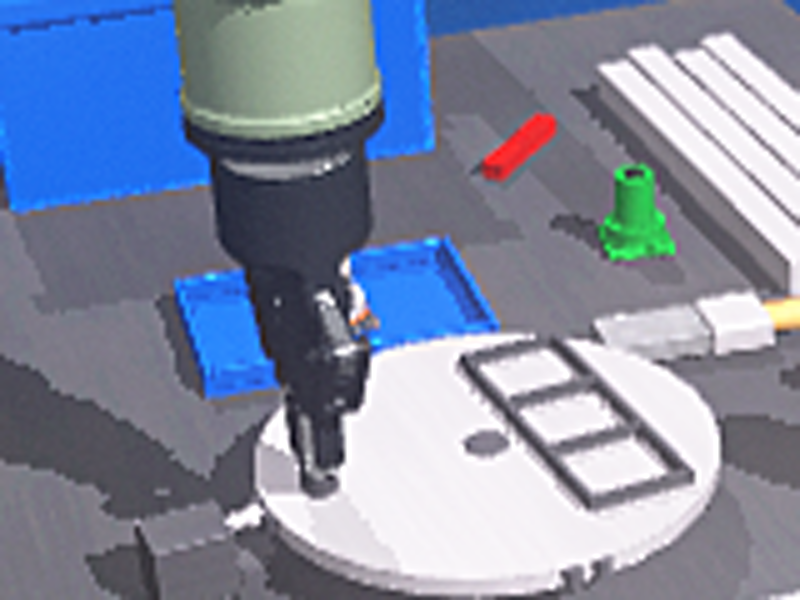

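Emit:
step_arm([
  {"dx": -0.36,"dy": 8.28,"dz": 0,"ax": 0,"ay": 0,"az": 5},
  {"dx": -0.36,"dy": 8.28,"dz": 0,"ax": 0,"ay": 0,"az": 5},
  {"dx": -0.36,"dy": 8.28,"dz": 0,"ax": 0,"ay": 0,"az": 5},
  {"dx": -0.36,"dy": 8.28,"dz": 0,"ax": 0,"ay": 0,"az": 5},
  {"dx": -0.36,"dy": 8.28,"dz": 0,"ax": 0,"ay": 0,"az": 5},
  {"dx": -0.36,"dy": 8.28,"dz": 0,"ax": 0,"ay": 0,"az": 5},
])

```text
clock: 10.07
position: [0.4516, 0.202, 0.0583]
orientation: [0.212, 0.977, 0.0, 0.0]
contact_force: [-5.1, -3.8, 19.0]
gripper_width: 0.0182
```

```bash
python3 -c "
from h import *
go(.5278,.2578,.056)
s=r.state();d=s['position'][:2]-np.array([.5372,.1633]);print(np.hypot(*d),np.degrees(np.arctan2(d[1],d[0])))
snap('top','t4',(140,130,330,290),4)"
```

```text
d_tool mm [-46.1  82.4   2.4] txyaw 155.49 tz [ 0.0002  0.0004 -1.    ] pos [0.4516 0.202  0.0583] F [-5.1 -3.8 19. ] w 18.2 t 10.075
0.0939004254807929 155.68606696128856
```

View pics/t4.png

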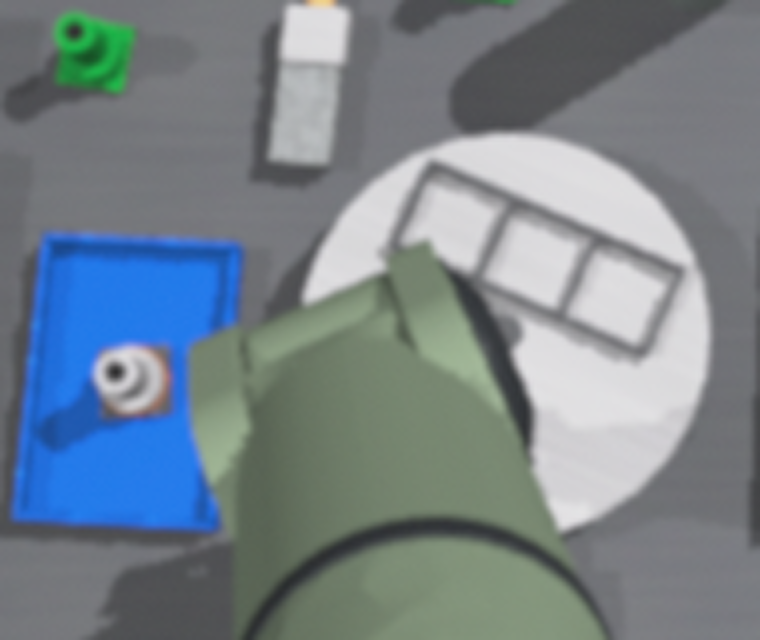

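Emit:
step_arm([
  {"dx": -0.36,"dy": 8.28,"dz": 0,"ax": 0,"ay": 0,"az": 5},
  {"dx": -0.36,"dy": 8.28,"dz": 0,"ax": 0,"ay": 0,"az": 5},
  {"dx": -0.36,"dy": 8.28,"dz": 0,"ax": 0,"ay": 0,"az": 5},
  {"dx": -0.36,"dy": 8.28,"dz": 0,"ax": 0,"ay": 0,"az": 5},
  {"dx": -0.36,"dy": 8.28,"dz": 0,"ax": 0,"ay": 0,"az": 5},
  {"dx": -0.36,"dy": 8.28,"dz": 0,"ax": 0,"ay": 0,"az": 5},
  {"dx": -0.36,"dy": 8.28,"dz": 0,"ax": 0,"ay": 0,"az": 5},
  {"dx": -0.36,"dy": 8.28,"dz": 0,"ax": 0,"ay": 0,"az": 5},
  {"dx": -0.36,"dy": 8.28,"dz": 0,"ax": 0,"ay": 0,"az": 5},
])

```text
clock: 11.25
position: [0.5044, 0.2521, 0.0584]
orientation: [0.57, 0.822, 0.0, -0.001]
contact_force: [-7.7, -2.4, 17.9]
gripper_width: 0.0186
```

Emit:
step_arm([
  {"dx": -0.18,"dy": 4.14,"dz": 0,"ax": 0,"ay": 0,"az": 2.5},
  {"dx": -0.18,"dy": 4.14,"dz": 0,"ax": 0,"ay": 0,"az": 2.5},
  {"dx": -0.18,"dy": 4.14,"dz": 0,"ax": 0,"ay": 0,"az": 2.5},
  {"dx": -0.18,"dy": 4.14,"dz": 0,"ax": 0,"ay": 0,"az": 2.5},
  {"dx": -0.18,"dy": 4.14,"dz": 0,"ax": 0,"ay": 0,"az": 2.5},
  {"dx": 0,"dy": 0,"dz": 0,"ax": 0,"ay": 0,"az": 0},
])

```text
clock: 12.0
position: [0.525, 0.2573, 0.0584]
orientation: [0.655, 0.755, 0.001, -0.0]
contact_force: [-2.6, 2.1, 12.8]
gripper_width: 0.0184
```

```bash
python3 -c "
from h import *
go(.5278,.2578,.056)
s=r.state();d=s['position'][:2]-np.array([.5372,.1633]);print(np.hypot(*d),np.degrees(np.arctan2(d[1],d[0])))"
```

```text
d_tool mm [0.1 2.8 2.4] txyaw 98.12 tz [ 0.0008  0.002  -1.    ] pos [0.525  0.2573 0.0584] F [-2.6  2.1 12.8] w 18.4 t 12.0
0.0947839403454245 97.36704904601051
```

Emit:
step_arm([
  {"dx": 0,"dy": 1.6,"dz": 0,"ax": 0,"ay": 0,"az": 1},
  {"dx": 0,"dy": 1.6,"dz": 0,"ax": 0,"ay": 0,"az": 1},
  {"dx": 0,"dy": 0,"dz": 0,"ax": 0,"ay": 0,"az": 0},
])

```text
clock: 12.38
position: [0.528, 0.2576, 0.0584]
orientation: [0.668, 0.744, 0.001, -0.0]
contact_force: [-4.2, 2.6, 13.8]
gripper_width: 0.0184
```

```bash
python3 -c "
from h import *
go(.5278,.2578,.056)
s=r.state();d=s['position'][:2]-np.array([.5372,.1633]);print(np.hypot(*d),np.degrees(np.arctan2(d[1],d[0])))"
```

```text
d_tool mm [ 0.2 -0.2  2.4] txyaw 96.14 tz [ 0.0005  0.002  -1.    ] pos [0.528  0.2576 0.0584] F [-4.2  2.6 13.8] w 18.4 t 12.375
0.09479235079122565 95.5477882112318
```

Emit:
step_arm([
  {"dx": 0,"dy": 0,"dz": 0,"ax": 0,"ay": 0,"az": 0},
  {"dx": 0,"dy": 0,"dz": 0,"ax": 0,"ay": 0,"az": 0},
  {"dx": 0,"dy": 0,"dz": 0,"ax": 0,"ay": 0,"az": 0},
  {"dx": 0,"dy": 0,"dz": 0,"ax": 0,"ay": 0,"az": 0},
  {"dx": 0,"dy": 0,"dz": -40,"ax": 0,"ay": 0,"az": 0},
  {"dx": 0,"dy": 0,"dz": -50,"ax": 0,"ay": 0,"az": 0},
  {"dx": 60,"dy": 0,"dz": 0,"ax": 0,"ay": 0,"az": 0},
  {"dx": 60,"dy": 0,"dz": 0,"ax": 0,"ay": 0,"az": 0},
  {"dx": 60,"dy": 0,"dz": 0,"ax": 0,"ay": 0,"az": 0},
], fingers=1)

```text
clock: 13.5
position: [0.508, 0.4376, 0.1475]
orientation: [0.668, 0.744, 0.0, -0.0]
contact_force: [1.1, -0.3, 0.9]
gripper_width: 0.0856
```

```bash
python3 -c "
from h import *
go(.46,-.131,.2)
snap('top','t5',(140,130,330,290),4)
snap('side','s5',(160,130,320,250),5)"
```

```text
d_tool mm [-560.1 -109.   -52.6] txyaw 96.19 tz [ 0.0001  0.0003 -1.    ] pos [0.508  0.4376 0.1475] F [ 1.1 -0.3  0.9] w 85.6 t 13.5
```

View pics/t5.png

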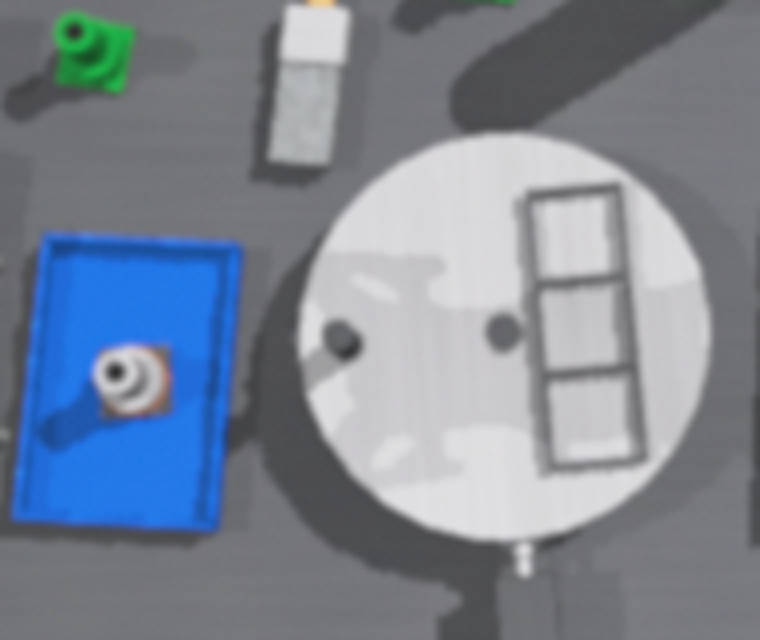

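View pics/s5.png

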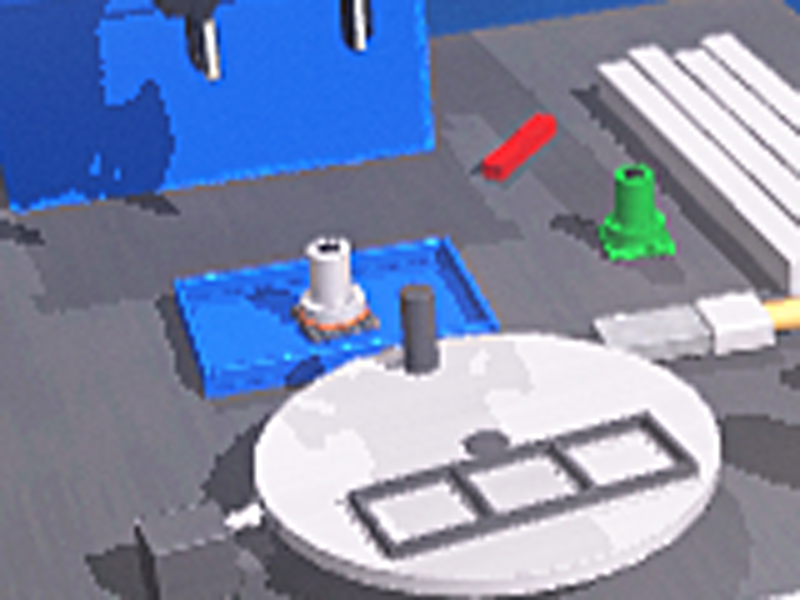

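Run:
```python
from h import *
f=lambda x,y:((x+.5)/4-.5+140,(y+.5)/4-.5+130)
P=[onz("top",*f(*p),.048)[:2] for p in [(527,190),(620,184),(647,461),(544,472)]]
print(P)
a=(P[0]+P[1])/2;b=(P[2]+P[3])/2;d=a-b;print("row",d,np.hypot(*d),np.degrees(np.arctan2(d[1],d[0])),"mid",(a+b)/2)
print("post",onz("top",*f(342,332),.09))
ax=np.array([.5372,.1633])
for yw in(5,5.7):
  t=np.radians(yw);u=np.array([np.sin(t),-np.cos(t)]);w=np.array([np.cos(t),np.sin(t)])
  print([ax+.05*u+k*.056*w for k in(-1,0,1)])
```

```text
[array([0.6234, 0.1497]), array([0.6272, 0.0928]), array([0.458 , 0.0769]), array([0.4512, 0.1382])]
row [0.1707 0.0137] 0.17122392903031614 4.601127585422978 mid [0.5399 0.1144]
post [0.5289 0.2549 0.09  ]
[array([0.4858, 0.1086]), array([0.5416, 0.1135]), array([0.5973, 0.1184])]
[array([0.4864, 0.108 ]), array([0.5422, 0.1135]), array([0.5979, 0.1191])]
```

Emit:
step_arm([
  {"dx": -56,"dy": -10.9,"dz": -6,"ax": 0,"ay": 0,"az": 0},
  {"dx": -56,"dy": -10.9,"dz": -6,"ax": 0,"ay": 0,"az": 0},
  {"dx": -56,"dy": -10.9,"dz": -6,"ax": 0,"ay": 0,"az": 0},
  {"dx": -56,"dy": -10.9,"dz": -6,"ax": 0,"ay": 0,"az": 0},
  {"dx": -56,"dy": -10.9,"dz": -6,"ax": 0,"ay": 0,"az": 0},
  {"dx": -56,"dy": -10.9,"dz": -6,"ax": 0,"ay": 0,"az": 0},
  {"dx": -56,"dy": -10.9,"dz": -6,"ax": 0,"ay": 0,"az": 0},
  {"dx": -56,"dy": -10.9,"dz": -6,"ax": 0,"ay": 0,"az": 0},
  {"dx": -56,"dy": -10.9,"dz": -6,"ax": 0,"ay": 0,"az": 0},
  {"dx": -56,"dy": -10.9,"dz": 0,"ax": 0,"ay": 0,"az": 0},
])

```text
clock: 14.85
position: [0.4603, -0.1346, 0.2018]
orientation: [0.668, 0.744, 0.0, 0.0]
contact_force: [0.7, 0.6, -0.2]
gripper_width: 0.0854
```

Emit:
step_arm([
  {"dx": 0,"dy": 0,"dz": 0,"ax": 0,"ay": 0,"az": -10},
  {"dx": 0,"dy": 0,"dz": 0,"ax": 0,"ay": 0,"az": -10},
  {"dx": 0,"dy": 0,"dz": 0,"ax": 0,"ay": 0,"az": -10},
  {"dx": 0,"dy": 0,"dz": 0,"ax": 0,"ay": 0,"az": -10},
  {"dx": 0,"dy": 0,"dz": 0,"ax": 0,"ay": 0,"az": -10},
  {"dx": 0,"dy": 0,"dz": 0,"ax": 0,"ay": 0,"az": -10},
  {"dx": 0,"dy": 0,"dz": 0,"ax": 0,"ay": 0,"az": -10},
  {"dx": 0,"dy": 0,"dz": 0,"ax": 0,"ay": 0,"az": -10},
  {"dx": 0,"dy": 0,"dz": 0,"ax": 0,"ay": 0,"az": -1},
  {"dx": 0,"dy": 0,"dz": 0,"ax": 0,"ay": 0,"az": 0},
])

```text
clock: 16.1
position: [0.4604, -0.1329, 0.2013]
orientation: [0.026, 1.0, 0.0, -0.0]
contact_force: [1.3, -0.4, -0.6]
gripper_width: 0.0854
```

```bash
python3 -c "
from h import *
go(.4605,-.131,.092)
print(r.state()['q'])"
```

```text
d_tool mm [ -0.    1.9 109.3] txyaw 176.98 tz [-0.0001  0.     -1.    ] pos [ 0.4604 -0.1329  0.2013] F [ 1.3 -0.4 -0.6] w 85.4 t 16.1
[-0.0185  0.3387  0.2206  2.0144 -0.1017  0.7988  1.7791]
```

Emit:
step_arm([
  {"dx": 0,"dy": 2,"dz": 50,"ax": 0,"ay": 0,"az": 0},
  {"dx": 0,"dy": 0,"dz": 50,"ax": 0,"ay": 0,"az": 0},
  {"dx": 0,"dy": 0,"dz": 19,"ax": 0,"ay": 0,"az": 0},
  {"dx": 0,"dy": 0,"dz": 0,"ax": 0,"ay": 0,"az": 0},
])

```text
clock: 16.6
position: [0.4598, -0.1307, 0.0813]
orientation: [0.026, 1.0, -0.0, -0.001]
contact_force: [-0.4, -0.0, 0.4]
gripper_width: 0.0853
```

Emit:
step_arm([
  {"dx": 0,"dy": 0,"dz": 0,"ax": 0,"ay": 0,"az": 0},
  {"dx": 0,"dy": 0,"dz": 0,"ax": 0,"ay": 0,"az": 0},
  {"dx": 0,"dy": 0,"dz": 0,"ax": 0,"ay": 0,"az": 0},
  {"dx": 0,"dy": 0,"dz": 0,"ax": 0,"ay": 0,"az": 0},
  {"dx": 0,"dy": 0,"dz": 0,"ax": 0,"ay": 0,"az": 0},
  {"dx": 0,"dy": 0,"dz": 0,"ax": 0,"ay": 0,"az": 0},
  {"dx": 0,"dy": 0,"dz": 0,"ax": 0,"ay": 0,"az": 0},
], fingers=0)

```text
clock: 17.48
position: [0.461, -0.1317, 0.0833]
orientation: [0.025, 1.0, -0.0, 0.001]
contact_force: [-3.6, -4.5, 16.2]
gripper_width: 0.0266
```

```bash
python3 -c "
from h import *
go(.4605,-.131,.082)
snap('side','s6',(220,200,380,320),5)"
```

```text
d_tool mm [0.5 0.7 1.3] txyaw 177.13 tz [ 0.0016 -0.001  -1.    ] pos [ 0.461  -0.1317  0.0833] F [-3.6 -4.5 16.2] w 26.6 t 17.475
```

View pics/s6.png

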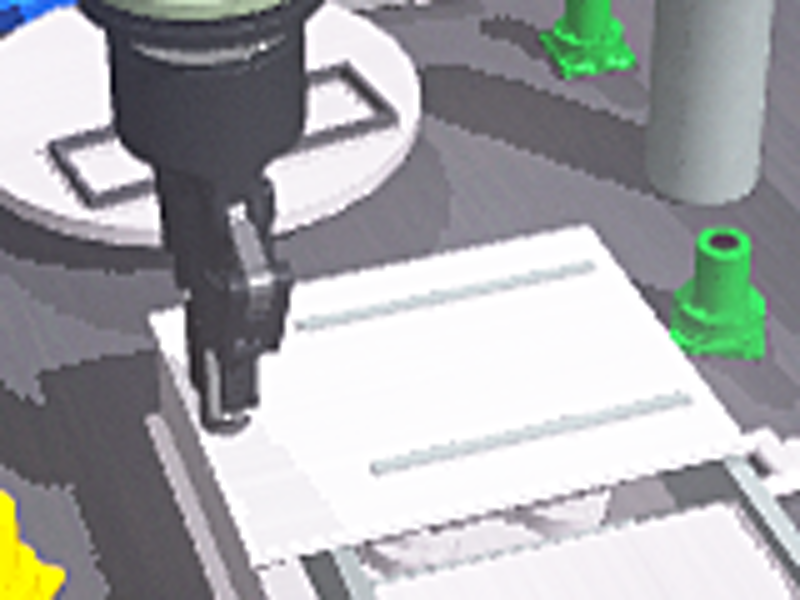

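Emit:
step_arm([
  {"dx": 0,"dy": 0,"dz": -4,"ax": 0,"ay": 0,"az": 0},
  {"dx": 0,"dy": 0,"dz": -4,"ax": 0,"ay": 0,"az": 0},
  {"dx": 0,"dy": 0,"dz": -4,"ax": 0,"ay": 0,"az": 0},
  {"dx": 0,"dy": 0,"dz": 0,"ax": 0,"ay": 0,"az": 0},
  {"dx": 0,"dy": 0,"dz": 0,"ax": 0,"ay": 0,"az": 0},
])

```text
clock: 18.15
position: [0.4608, -0.1316, 0.0944]
orientation: [0.025, 1.0, -0.001, 0.0]
contact_force: [2.7, -7.1, -10.1]
gripper_width: 0.0263
```

Emit:
step_arm([
  {"dx": 0,"dy": -8,"dz": 0,"ax": 0,"ay": 0,"az": 0},
  {"dx": 0,"dy": -14,"dz": 0,"ax": 0,"ay": 0,"az": 0},
  {"dx": 0,"dy": -14,"dz": 0,"ax": 0,"ay": 0,"az": 0},
  {"dx": 0,"dy": -14,"dz": 0,"ax": 0,"ay": 0,"az": 0},
])

```text
clock: 18.65
position: [0.4581, -0.1818, 0.0943]
orientation: [0.025, 1.0, -0.0, 0.0]
contact_force: [4.8, 2.0, -10.1]
gripper_width: 0.026
```

Emit:
step_arm([
  {"dx": 0,"dy": -16,"dz": 0,"ax": 0,"ay": 0,"az": 0},
  {"dx": 0,"dy": -16,"dz": 0,"ax": 0,"ay": 0,"az": 0},
  {"dx": 0,"dy": -16,"dz": 0,"ax": 0,"ay": 0,"az": 0},
  {"dx": 0,"dy": -16,"dz": 0,"ax": 0,"ay": 0,"az": 0},
  {"dx": 0,"dy": -16,"dz": 0,"ax": 0,"ay": 0,"az": 0},
  {"dx": 0,"dy": -16,"dz": 0,"ax": 0,"ay": 0,"az": 0},
  {"dx": 0,"dy": -16,"dz": 0,"ax": 0,"ay": 0,"az": 0},
  {"dx": 0,"dy": -8,"dz": 0,"ax": 0,"ay": 0,"az": 0},
  {"dx": 0,"dy": -4,"dz": 0,"ax": 0,"ay": 0,"az": 0},
  {"dx": 0,"dy": 0,"dz": 0,"ax": 0,"ay": 0,"az": 0},
])

```text
clock: 19.9
position: [0.4518, -0.3048, 0.0942]
orientation: [0.025, 1.0, -0.0, -0.0]
contact_force: [1.0, -1.7, -10.3]
gripper_width: 0.0264
```

Emit:
step_arm([
  {"dx": 0,"dy": -4,"dz": 0,"ax": 0,"ay": 0,"az": 0},
  {"dx": 0,"dy": -3,"dz": 0,"ax": 0,"ay": 0,"az": 0},
  {"dx": 0,"dy": -2,"dz": 0,"ax": 0,"ay": 0,"az": 0},
  {"dx": 0,"dy": 0,"dz": 0,"ax": 0,"ay": 0,"az": 0},
])

```text
clock: 20.4
position: [0.4515, -0.3119, 0.0939]
orientation: [0.024, 1.0, 0.001, -0.001]
contact_force: [0.3, 10.0, -10.7]
gripper_width: 0.0263
```

Emit:
step_arm([
  {"dx": 0,"dy": 0,"dz": 4,"ax": 0,"ay": 0,"az": 0},
  {"dx": 0,"dy": 0,"dz": 4,"ax": 0,"ay": 0,"az": 0},
  {"dx": 0,"dy": 0,"dz": 3,"ax": 0,"ay": 0,"az": 0},
  {"dx": 0,"dy": 0,"dz": 0,"ax": 0,"ay": 0,"az": 0},
])

```text
clock: 20.9
position: [0.4516, -0.312, 0.0835]
orientation: [0.024, 1.0, 0.001, -0.0]
contact_force: [-3.1, 12.4, 1.9]
gripper_width: 0.0264
```

Emit:
step_arm([
  {"dx": 0,"dy": 0,"dz": 0,"ax": 0,"ay": 0,"az": 0},
  {"dx": 0,"dy": 0,"dz": 0,"ax": 0,"ay": 0,"az": 0},
  {"dx": 0,"dy": 0,"dz": 0,"ax": 0,"ay": 0,"az": 0},
  {"dx": 0,"dy": 0,"dz": 0,"ax": 0,"ay": 0,"az": 0},
  {"dx": 0,"dy": 0,"dz": -50,"ax": 0,"ay": 0,"az": 0},
  {"dx": 0,"dy": 0,"dz": -50,"ax": 0,"ay": 0,"az": 0},
  {"dx": 55,"dy": 0,"dz": 0,"ax": 0,"ay": 0,"az": 0},
  {"dx": 0,"dy": 0,"dz": 0,"ax": 0,"ay": 0,"az": 0},
], fingers=1)

```text
clock: 21.9
position: [0.3936, -0.3112, 0.184]
orientation: [0.026, 1.0, -0.0, -0.0]
contact_force: [0.6, -0.1, -0.0]
gripper_width: 0.0854
```

```bash
python3 -c "
from h import *
go(.4605,-.131,.2)
snap('side','s7',(230,200,430,350),4)
snap('top','t7',(330,130,520,280),4)"
```

```text
d_tool mm [-57.4 183.4 -16. ] txyaw 177.03 tz [-0.0004 -0.0001 -1.    ] pos [ 0.3936 -0.3112  0.184 ] F [ 0.6 -0.1 -0. ] w 85.4 t 21.9
```

View pics/s7.png

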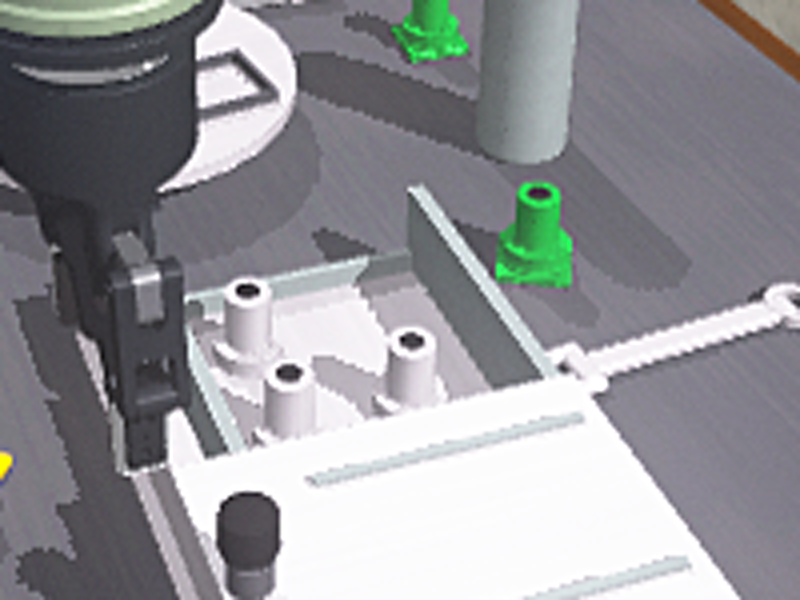

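View pics/t7.png

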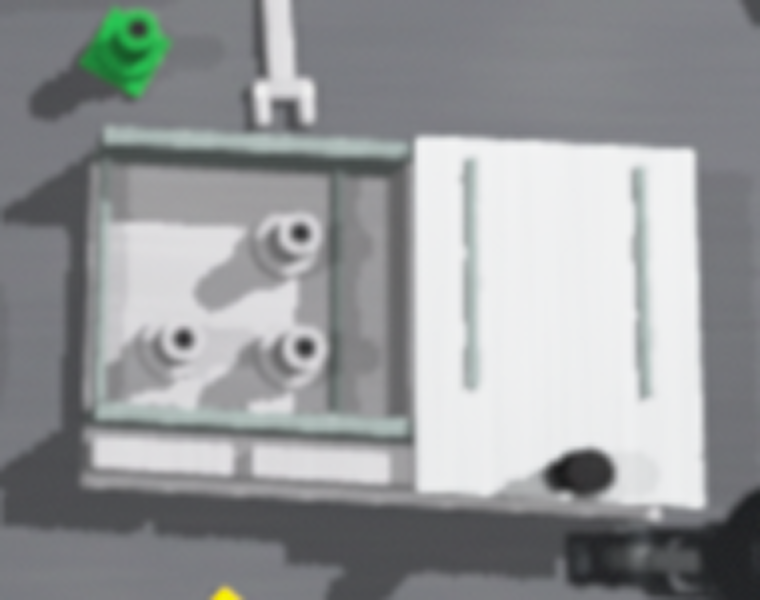

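Run:
```python
from h import *
T=lambda x,y:((x+.5)/4-.5+330,(y+.5)/4-.5+130)
S=lambda x,y:((x+.5)/4-.5+230,(y+.5)/4-.5+200)
for n,a,b in [("A",(247,289),(184,338)),("B",(290,372),(304,347)),("C",(411,340),(301,232))]:
    print(n,tri(S(*a),T(*b)),onz("top",*T(*b),.051))
```

```text
A (array([ 0.5322, -0.1008,  0.053 ]), np.float64(0.0011837104209107792)) [ 0.5319 -0.101   0.051 ]
B (array([ 0.5276, -0.1723,  0.052 ]), np.float64(0.002147587719656927)) [ 0.5267 -0.1722  0.051 ]
C (array([ 0.5969, -0.1733,  0.0528]), np.float64(0.0009108573417161595)) [ 0.5969 -0.1736  0.051 ]
```

```bash
python3 -c "
from h import *
go(.532,-.101,.184)"
```

```text
d_tool mm [-124.7  216.5   -0.3] txyaw 177.16 tz [ 0.0008 -0.0003 -1.    ] pos [ 0.3967 -0.311   0.1837] F [-0.7 -0.3 -0.1] w 85.5 t 22.0
```

Emit:
step_arm([
  {"dx": -31,"dy": 54,"dz": 0,"ax": 0,"ay": 0,"az": 0},
  {"dx": -31,"dy": 54,"dz": 0,"ax": 0,"ay": 0,"az": 0},
  {"dx": -31,"dy": 54,"dz": 0,"ax": 0,"ay": 0,"az": 0},
  {"dx": -31,"dy": 54,"dz": 0,"ax": 0,"ay": 0,"az": 0},
  {"dx": 0,"dy": 0,"dz": 40,"ax": 0,"ay": 0,"az": 0},
  {"dx": 0,"dy": 0,"dz": 40,"ax": 0,"ay": 0,"az": 0},
  {"dx": 0,"dy": 0,"dz": 0,"ax": 0,"ay": 0,"az": 0},
  {"dx": 0,"dy": 0,"dz": 0,"ax": 0,"ay": 0,"az": 0},
], fingers=0.6)

```text
clock: 23.0
position: [0.5319, -0.1013, 0.1043]
orientation: [0.025, 1.0, -0.0, 0.0]
contact_force: [0.1, 0.2, -0.3]
gripper_width: 0.0514
```

```bash
python3 -c "
from h import *
go(.532,-.101,.023)
snap('side','s8',(230,200,430,350),4)"
```

```text
d_tool mm [ 0.   0.3 81.3] txyaw 177.19 tz [ 0.0009 -0.0001 -1.    ] pos [ 0.5319 -0.1013  0.1043] F [ 0.1  0.2 -0.3] w 51.4 t 23.0
```

View pics/s8.png

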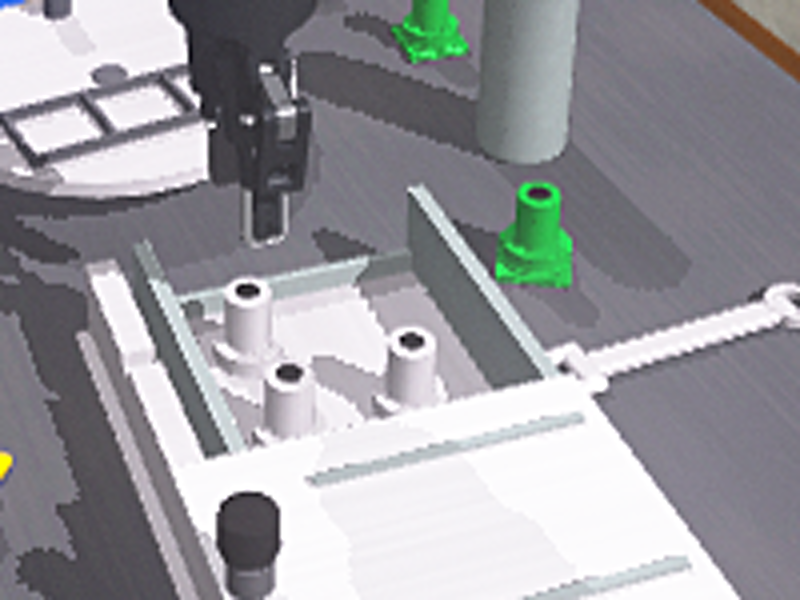

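Emit:
step_arm([
  {"dx": 0,"dy": 0,"dz": 40,"ax": 0,"ay": 0,"az": 0},
  {"dx": 0,"dy": 0,"dz": 30,"ax": 0,"ay": 0,"az": 0},
  {"dx": 0,"dy": 0,"dz": 11,"ax": 0,"ay": 0,"az": 0},
  {"dx": 0,"dy": 0,"dz": 0,"ax": 0,"ay": 0,"az": 0},
])

```text
clock: 23.55
position: [0.5316, -0.1013, 0.023]
orientation: [0.025, 1.0, -0.0, 0.0]
contact_force: [-0.4, -0.1, 0.5]
gripper_width: 0.0513
```

Emit:
step_arm([
  {"dx": 0,"dy": 0,"dz": 0,"ax": 0,"ay": 0,"az": 0},
  {"dx": 0,"dy": 0,"dz": 0,"ax": 0,"ay": 0,"az": 0},
  {"dx": 0,"dy": 0,"dz": 0,"ax": 0,"ay": 0,"az": 0},
  {"dx": 0,"dy": 0,"dz": 0,"ax": 0,"ay": 0,"az": 0},
  {"dx": 0,"dy": 0,"dz": 0,"ax": 0,"ay": 0,"az": 0},
], fingers=0)

```text
clock: 24.18
position: [0.532, -0.1012, 0.0238]
orientation: [0.024, 1.0, -0.0, 0.001]
contact_force: [-2.8, 1.9, 13.3]
gripper_width: 0.0241
```

Emit:
step_arm([
  {"dx": 0,"dy": 0,"dz": -20,"ax": 0,"ay": 0,"az": 0},
  {"dx": 0,"dy": 0,"dz": -40,"ax": 0,"ay": 0,"az": 0},
  {"dx": 0,"dy": 0,"dz": -40,"ax": 0,"ay": 0,"az": 0},
  {"dx": 0,"dy": 0,"dz": 0,"ax": 0,"ay": 0,"az": 0},
])

```text
clock: 24.68
position: [0.5327, -0.1014, 0.1255]
orientation: [0.025, 1.0, -0.0, 0.003]
contact_force: [0.6, 0.3, -3.8]
gripper_width: 0.024
```

```bash
python3 -c "
from h import *
go(.541,.114,.058)
snap('side','s9',(230,170,430,320),4)"
```

```text
d_tool mm [  2.7 215.6  67.5] txyaw 177.19 tz [ 0.0055 -0.0003 -1.    ] pos [ 0.5327 -0.1014  0.1255] F [ 0.6  0.3 -3.8] w 24.0 t 24.675
```

View pics/s9.png

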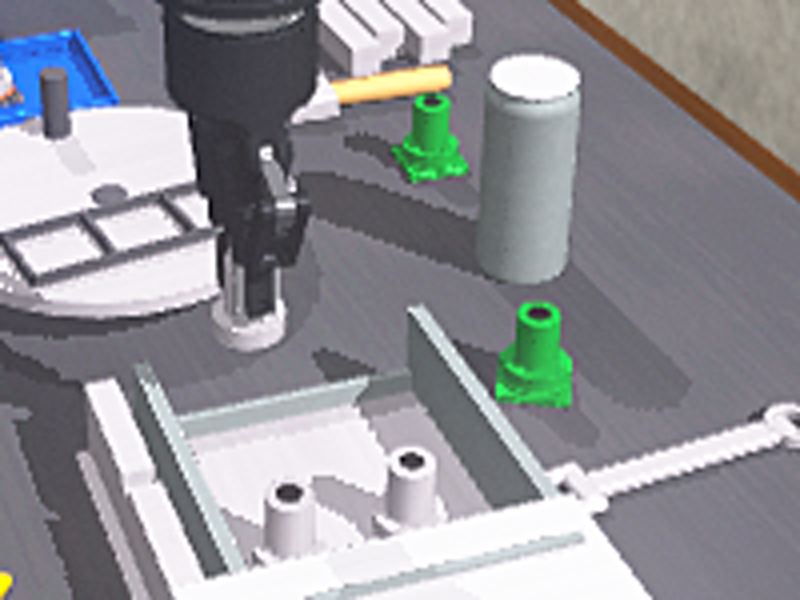

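Emit:
step_arm([
  {"dx": 0.5,"dy": 43,"dz": 0,"ax": 0,"ay": 0,"az": 0},
  {"dx": 0.5,"dy": 43,"dz": 0,"ax": 0,"ay": 0,"az": 0},
  {"dx": 0.5,"dy": 43,"dz": 0,"ax": 0,"ay": 0,"az": 0},
  {"dx": 0.5,"dy": 43,"dz": 0,"ax": 0,"ay": 0,"az": 0},
  {"dx": 0.5,"dy": 43.5,"dz": 0,"ax": 0,"ay": 0,"az": 0},
  {"dx": 0,"dy": 0,"dz": 30,"ax": 0,"ay": 0,"az": 0},
  {"dx": 0,"dy": 0,"dz": 18,"ax": 0,"ay": 0,"az": 0},
  {"dx": 0,"dy": 0,"dz": 0,"ax": 0,"ay": 0,"az": 0},
])

```text
clock: 25.72
position: [0.5382, 0.1131, 0.0728]
orientation: [0.025, 1.0, -0.001, -0.001]
contact_force: [0.5, 0.0, -2.9]
gripper_width: 0.0243
```

```bash
python3 -c "
from h import *
go(.541,.114,.058)
snap('side','s10',(180,150,340,270),5)"
```

```text
d_tool mm [-2.8  1.  14.8] txyaw 177.14 tz [-0.003  -0.0013 -1.    ] pos [0.5382 0.1131 0.0728] F [ 0.5  0.  -2.9] w 24.3 t 25.725
```

View pics/s10.png

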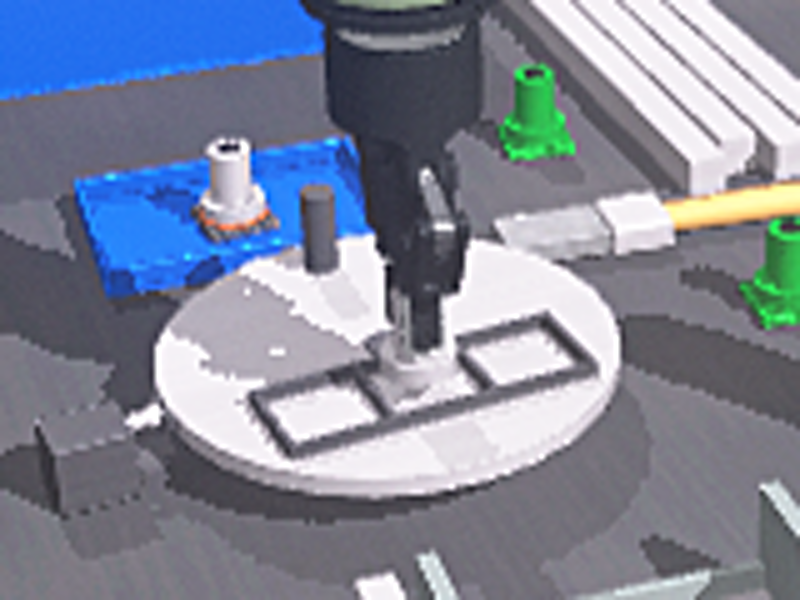

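Emit:
step_arm([
  {"dx": -2.8,"dy": 0,"dz": 0,"ax": 0,"ay": 0,"az": 0},
  {"dx": 0,"dy": 0,"dz": 10,"ax": 0,"ay": 0,"az": 0},
  {"dx": 0,"dy": 0,"dz": 3,"ax": 0,"ay": 0,"az": 0},
  {"dx": 0,"dy": 0,"dz": 1,"ax": 0,"ay": 0,"az": 0},
  {"dx": 0,"dy": 0,"dz": 1,"ax": 0,"ay": 0,"az": 0},
  {"dx": 0,"dy": 0,"dz": 0,"ax": 0,"ay": 0,"az": 0},
])

```text
clock: 26.52
position: [0.542, 0.114, 0.0593]
orientation: [0.024, 1.0, -0.0, 0.0]
contact_force: [-0.4, -0.8, -2.3]
gripper_width: 0.0247
```

Emit:
step_arm([
  {"dx": 0,"dy": 0,"dz": 1,"ax": 0,"ay": 0,"az": 0},
  {"dx": 0,"dy": 0,"dz": 1,"ax": 0,"ay": 0,"az": 0},
  {"dx": 0,"dy": 0,"dz": 0,"ax": 0,"ay": 0,"az": 0},
])

```text
clock: 26.9
position: [0.5421, 0.1141, 0.0578]
orientation: [0.024, 1.0, 0.0, 0.0]
contact_force: [-4.4, -1.2, 8.8]
gripper_width: 0.0242
```

Emit:
step_arm([
  {"dx": 0,"dy": 0,"dz": 0,"ax": 0,"ay": 0,"az": 0},
  {"dx": 0,"dy": 0,"dz": 0,"ax": 0,"ay": 0,"az": 0},
  {"dx": 0,"dy": 0,"dz": 0,"ax": 0,"ay": 0,"az": 0},
  {"dx": 0,"dy": 0,"dz": -20,"ax": 0,"ay": 0,"az": 0},
  {"dx": 0,"dy": 0,"dz": -50,"ax": 0,"ay": 0,"az": 0},
  {"dx": 0,"dy": -50,"dz": 0,"ax": 0,"ay": 0,"az": 0},
  {"dx": 0,"dy": -50,"dz": 0,"ax": 0,"ay": 0,"az": 0},
  {"dx": 0,"dy": -50,"dz": 0,"ax": 0,"ay": 0,"az": 0},
  {"dx": 0,"dy": 0,"dz": 0,"ax": 0,"ay": 0,"az": 0},
], fingers=0.6)

```text
clock: 28.02
position: [0.5342, -0.0399, 0.1275]
orientation: [0.027, 1.0, -0.001, 0.0]
contact_force: [0.5, 0.2, 0.4]
gripper_width: 0.0517
```

```bash
python3 -c "
from h import *
go(.527,-.1725,.104)
a=snap('side','s11');snap('top','t11',(200,130,450,290),3)
cv2.imwrite('pics/s11b.png',cv2.resize(a[170:350,190:430],None,fx=3,fy=3))"
```

```text
d_tool mm [  -0.1 -132.7   23.7] txyaw 176.87 tz [ 0.0001 -0.0014 -1.    ] pos [ 0.5342 -0.0399  0.1275] F [0.5 0.2 0.4] w 51.7 t 28.025
```

View pics/s11b.png

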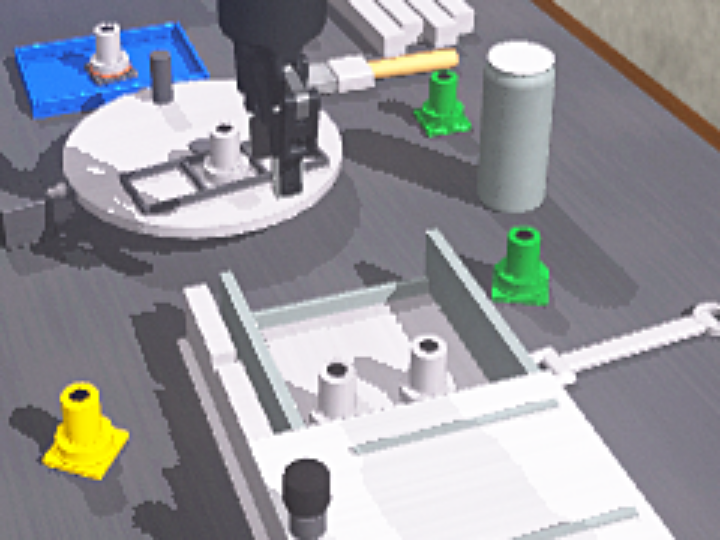

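View pics/t11.png

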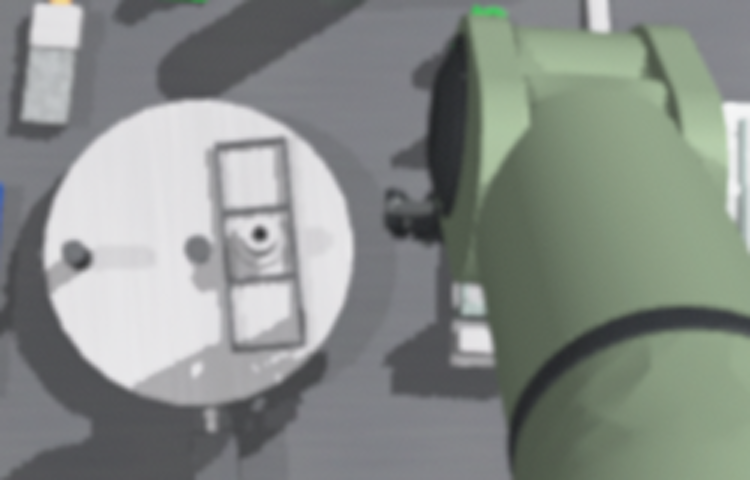

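Emit:
step_arm([
  {"dx": 0,"dy": -44,"dz": 0,"ax": 0,"ay": 0,"az": 0},
  {"dx": 0,"dy": -44,"dz": 0,"ax": 0,"ay": 0,"az": 0},
  {"dx": 0,"dy": -44,"dz": 0,"ax": 0,"ay": 0,"az": 0},
  {"dx": 0,"dy": 0,"dz": 30,"ax": 0,"ay": 0,"az": 0},
  {"dx": 0,"dy": 0,"dz": 0,"ax": 0,"ay": 0,"az": 0},
  {"dx": 0,"dy": 0,"dz": 0,"ax": 0,"ay": 0,"az": 0},
])

```text
clock: 28.88
position: [0.5287, -0.1664, 0.0979]
orientation: [0.024, 1.0, 0.0, 0.0]
contact_force: [0.4, -0.4, 1.7]
gripper_width: 0.0515
```

```bash
python3 -c "
from h import *
go(.5273,-.1725,.023)
a=snap('side','s12',(230,200,430,350),4)"
```

```text
d_tool mm [ 1.2 -6.2 74.9] txyaw 177.3 tz [ 0.0002  0.0003 -1.    ] pos [ 0.5287 -0.1664  0.0979] F [ 0.4 -0.4  1.7] w 51.5 t 28.875
```

View pics/s12.png

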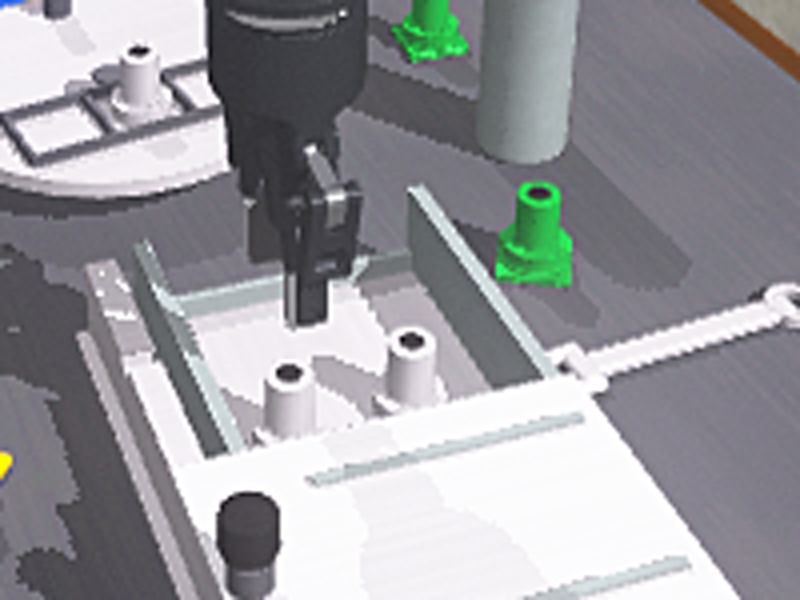

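Emit:
step_arm([
  {"dx": 1.2,"dy": -6.2,"dz": 0,"ax": 0,"ay": 0,"az": 0},
  {"dx": 0,"dy": 0,"dz": 35,"ax": 0,"ay": 0,"az": 0},
  {"dx": 0,"dy": 0,"dz": 28,"ax": 0,"ay": 0,"az": 0},
  {"dx": 0,"dy": 0,"dz": 12,"ax": 0,"ay": 0,"az": 0},
  {"dx": 0,"dy": 0,"dz": 0,"ax": 0,"ay": 0,"az": 0},
])

```text
clock: 29.55
position: [0.5266, -0.1739, 0.0223]
orientation: [0.024, 1.0, -0.0, -0.0]
contact_force: [-0.9, -0.3, 0.3]
gripper_width: 0.0511
```

Emit:
step_arm([
  {"dx": 0,"dy": 0,"dz": 0,"ax": 0,"ay": 0,"az": 0},
  {"dx": 0,"dy": 0,"dz": 0,"ax": 0,"ay": 0,"az": 0},
  {"dx": 0,"dy": 0,"dz": 0,"ax": 0,"ay": 0,"az": 0},
  {"dx": 0,"dy": 0,"dz": 0,"ax": 0,"ay": 0,"az": 0},
  {"dx": 0,"dy": 0,"dz": 0,"ax": 0,"ay": 0,"az": 0},
], fingers=0)

```text
clock: 30.18
position: [0.5273, -0.1739, 0.0236]
orientation: [0.024, 1.0, -0.0, 0.001]
contact_force: [-1.9, 0.8, 8.8]
gripper_width: 0.0243
```

Emit:
step_arm([
  {"dx": 0,"dy": 0,"dz": -20,"ax": 0,"ay": 0,"az": 0},
  {"dx": 0,"dy": 0,"dz": -40,"ax": 0,"ay": 0,"az": 0},
  {"dx": 0,"dy": 0,"dz": -40,"ax": 0,"ay": 0,"az": 0},
  {"dx": 0,"dy": 0,"dz": 0,"ax": 0,"ay": 0,"az": 0},
  {"dx": 0,"dy": 0,"dz": 0,"ax": 0,"ay": 0,"az": 0},
])

```text
clock: 30.8
position: [0.5265, -0.1736, 0.1222]
orientation: [0.024, 1.0, 0.0, 0.0]
contact_force: [0.4, 0.1, -1.8]
gripper_width: 0.0242
```

```bash
python3 -c "
from h import *
go(.486,.1092,.073)
a=snap('side','s13',(210,170,410,320),4)"
```

```text
d_tool mm [ 54.3 280.5  49.2] txyaw 177.21 tz [ 0.0001  0.0001 -1.    ] pos [ 0.5265 -0.1736  0.1222] F [ 0.4  0.1 -1.8] w 24.2 t 30.8
```

View pics/s13.png

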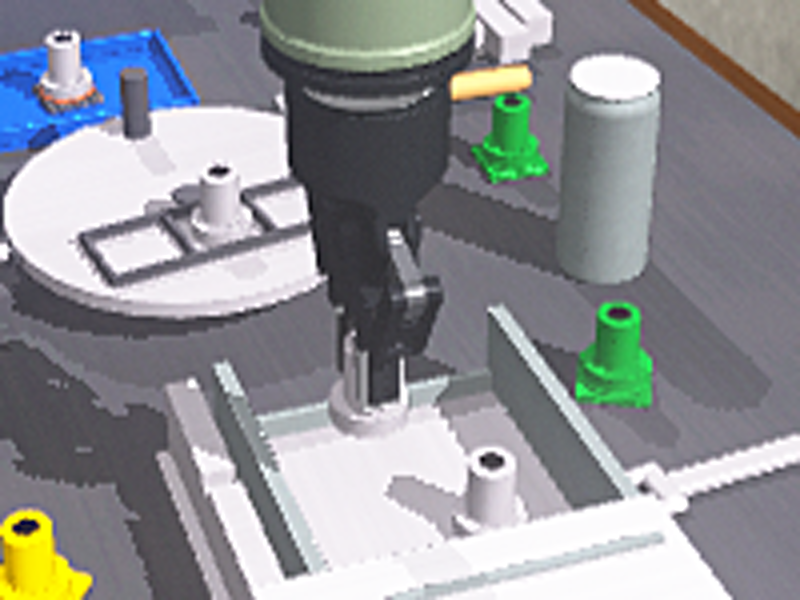

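Emit:
step_arm([
  {"dx": 9,"dy": 46.7,"dz": 0,"ax": 0,"ay": 0,"az": 0},
  {"dx": 9,"dy": 46.7,"dz": 0,"ax": 0,"ay": 0,"az": 0},
  {"dx": 9,"dy": 46.7,"dz": 0,"ax": 0,"ay": 0,"az": 0},
  {"dx": 9,"dy": 46.7,"dz": 0,"ax": 0,"ay": 0,"az": 0},
  {"dx": 9,"dy": 46.7,"dz": 0,"ax": 0,"ay": 0,"az": 0},
  {"dx": 9,"dy": 46.7,"dz": 0,"ax": 0,"ay": 0,"az": 0},
  {"dx": 0,"dy": 0,"dz": 0,"ax": 0,"ay": 0,"az": 0},
  {"dx": 0,"dy": 0,"dz": 49,"ax": 0,"ay": 0,"az": 0},
  {"dx": 0,"dy": 0,"dz": 0,"ax": 0,"ay": 0,"az": 0},
])

```text
clock: 31.98
position: [0.4843, 0.1074, 0.0707]
orientation: [0.025, 1.0, -0.001, -0.003]
contact_force: [0.0, -0.1, -1.9]
gripper_width: 0.0245
```

```bash
python3 -c "
from h import *
go(.486,.1092,.058)
a=snap('side','s14',(180,150,340,270),5)"
```

```text
d_tool mm [-1.7  1.9 12.7] txyaw 177.16 tz [-0.006  -0.0024 -1.    ] pos [0.4843 0.1074 0.0707] F [ 0.  -0.1 -1.9] w 24.5 t 31.975
```

View pics/s14.png

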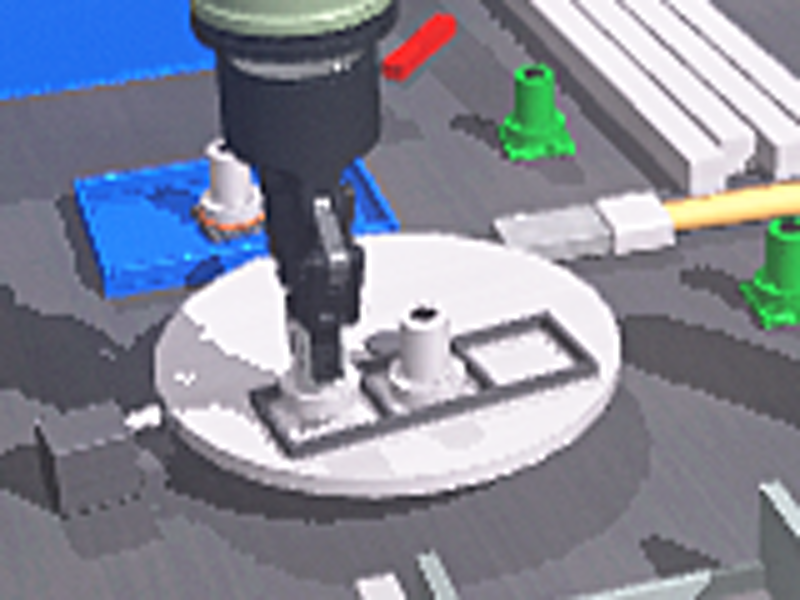

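Emit:
step_arm([
  {"dx": 0,"dy": 1,"dz": 0,"ax": 0,"ay": 0,"az": 0},
  {"dx": 0,"dy": 0,"dz": 9,"ax": 0,"ay": 0,"az": 0},
  {"dx": 0,"dy": 0,"dz": 2,"ax": 0,"ay": 0,"az": 0},
  {"dx": 0,"dy": 0,"dz": 1,"ax": 0,"ay": 0,"az": 0},
  {"dx": 0,"dy": 0,"dz": 0,"ax": 0,"ay": 0,"az": 0},
])

```text
clock: 32.65
position: [0.4865, 0.1097, 0.0614]
orientation: [0.024, 1.0, -0.0, 0.0]
contact_force: [-0.3, -0.4, -2.9]
gripper_width: 0.0242
```

Emit:
step_arm([
  {"dx": 0,"dy": 0,"dz": 2,"ax": 0,"ay": 0,"az": 0},
  {"dx": 0,"dy": 0,"dz": 1,"ax": 0,"ay": 0,"az": 0},
  {"dx": 0,"dy": 0,"dz": 1,"ax": 0,"ay": 0,"az": 0},
  {"dx": 0,"dy": 0,"dz": 0,"ax": 0,"ay": 0,"az": 0},
])

```text
clock: 33.15
position: [0.4865, 0.1097, 0.0576]
orientation: [0.025, 1.0, 0.0, 0.0]
contact_force: [-1.8, -0.3, 7.8]
gripper_width: 0.0246
```

Emit:
step_arm([
  {"dx": 0,"dy": 0,"dz": 0,"ax": 0,"ay": 0,"az": 0},
  {"dx": 0,"dy": 0,"dz": 0,"ax": 0,"ay": 0,"az": 0},
  {"dx": 0,"dy": 0,"dz": 0,"ax": 0,"ay": 0,"az": 0},
  {"dx": 0,"dy": 0,"dz": -20,"ax": 0,"ay": 0,"az": 0},
  {"dx": 0,"dy": 0,"dz": -50,"ax": 0,"ay": 0,"az": 0},
  {"dx": 0,"dy": -50,"dz": 0,"ax": 0,"ay": 0,"az": 0},
  {"dx": 0,"dy": -50,"dz": 0,"ax": 0,"ay": 0,"az": 0},
  {"dx": 0,"dy": -50,"dz": 0,"ax": 0,"ay": 0,"az": 0},
  {"dx": 0,"dy": 0,"dz": 0,"ax": 0,"ay": 0,"az": 0},
  {"dx": 0,"dy": 0,"dz": 0,"ax": 0,"ay": 0,"az": 0},
], fingers=0.6)

```text
clock: 34.4
position: [0.4792, -0.0397, 0.1273]
orientation: [0.025, 1.0, 0.0, -0.0]
contact_force: [0.4, 1.0, 0.4]
gripper_width: 0.0513
```

```bash
python3 -c "
from h import *
go(.5969,-.1735,.104)
a=snap('side','s15');snap('top','t15',(200,130,450,290),3)
cv2.imwrite('pics/s15b.png',cv2.resize(a[170:350,190:430],None,fx=3,fy=3))"
```

```text
d_tool mm [-124.1 -127.8   23.2] txyaw 177.18 tz [-0.      0.0003 -1.    ] pos [ 0.4792 -0.0397  0.1273] F [0.4 1.  0.4] w 51.3 t 34.4
```

View pics/s15b.png

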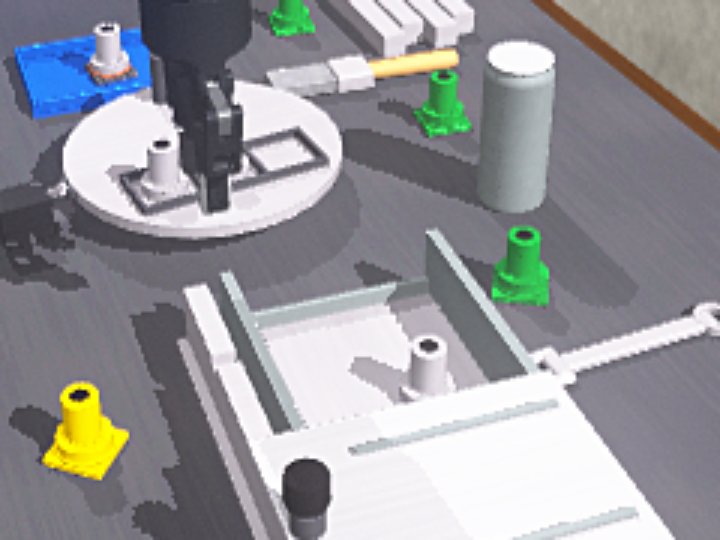

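C is unmoved (bore at about (332.8,285) in the side view). Pick it.

Emit:
step_arm([
  {"dx": -42,"dy": -43,"dz": 0,"ax": 0,"ay": 0,"az": 0},
  {"dx": -42,"dy": -43,"dz": 0,"ax": 0,"ay": 0,"az": 0},
  {"dx": -40,"dy": -42,"dz": 0,"ax": 0,"ay": 0,"az": 0},
  {"dx": 0,"dy": 0,"dz": 23,"ax": 0,"ay": 0,"az": 0},
  {"dx": 0,"dy": 0,"dz": 0,"ax": 0,"ay": 0,"az": 0},
  {"dx": 0,"dy": 0,"dz": 0,"ax": 0,"ay": 0,"az": 0},
])

```text
clock: 35.25
position: [0.5969, -0.1728, 0.1049]
orientation: [0.024, 1.0, 0.0, 0.0]
contact_force: [-1.0, 0.2, 0.5]
gripper_width: 0.0513
```

```bash
python3 -c "
from h import *
go(.5969,-.1735,.023)
a=snap('side','s16',(230,200,430,350),4)"
```

```text
d_tool mm [-0.  -0.7 81.9] txyaw 177.29 tz [ 0.      0.0002 -1.    ] pos [ 0.5969 -0.1728  0.1049] F [-1.   0.2  0.5] w 51.3 t 35.25
```

View pics/s16.png

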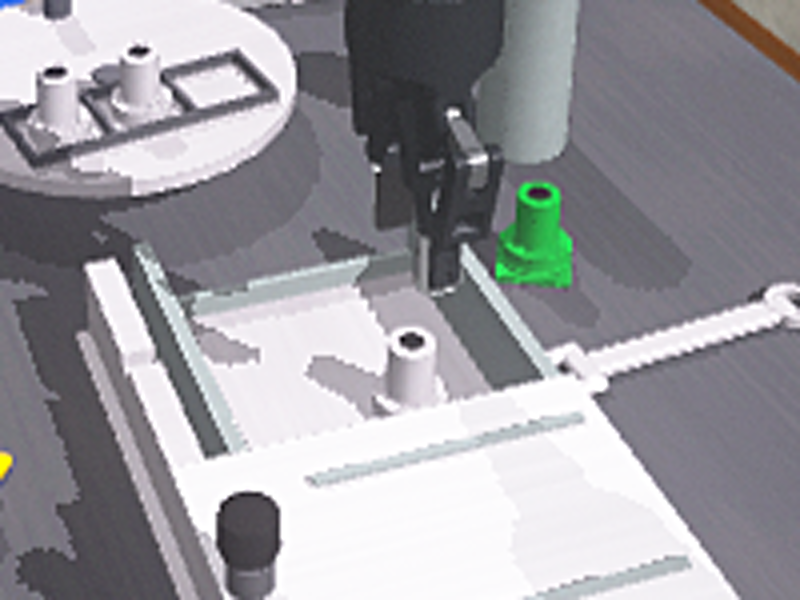

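Emit:
step_arm([
  {"dx": 0,"dy": -0.7,"dz": 40,"ax": 0,"ay": 0,"az": 0},
  {"dx": 0,"dy": 0,"dz": 30,"ax": 0,"ay": 0,"az": 0},
  {"dx": 0,"dy": 0,"dz": 12,"ax": 0,"ay": 0,"az": 0},
  {"dx": 0,"dy": 0,"dz": 0,"ax": 0,"ay": 0,"az": 0},
])

```text
clock: 35.8
position: [0.5969, -0.1744, 0.0227]
orientation: [0.024, 1.0, -0.0, -0.0]
contact_force: [-0.1, -1.7, 0.7]
gripper_width: 0.0512
```

Emit:
step_arm([
  {"dx": 0,"dy": 0,"dz": 0,"ax": 0,"ay": 0,"az": 0},
  {"dx": 0,"dy": 0,"dz": 0,"ax": 0,"ay": 0,"az": 0},
  {"dx": 0,"dy": 0,"dz": 0,"ax": 0,"ay": 0,"az": 0},
  {"dx": 0,"dy": 0,"dz": 0,"ax": 0,"ay": 0,"az": 0},
  {"dx": 0,"dy": 0,"dz": 0,"ax": 0,"ay": 0,"az": 0},
], fingers=0)

```text
clock: 36.42
position: [0.5975, -0.1747, 0.0239]
orientation: [0.024, 1.0, -0.0, 0.001]
contact_force: [-1.9, 1.7, 9.3]
gripper_width: 0.0243
```

Emit:
step_arm([
  {"dx": 0,"dy": 0,"dz": -20,"ax": 0,"ay": 0,"az": 0},
  {"dx": 0,"dy": 0,"dz": -40,"ax": 0,"ay": 0,"az": 0},
  {"dx": 0,"dy": 0,"dz": -40,"ax": 0,"ay": 0,"az": 0},
  {"dx": 0,"dy": 0,"dz": 0,"ax": 0,"ay": 0,"az": 0},
  {"dx": 0,"dy": 0,"dz": 0,"ax": 0,"ay": 0,"az": 0},
])

```text
clock: 37.05
position: [0.5966, -0.1746, 0.1228]
orientation: [0.024, 1.0, -0.0, 0.0]
contact_force: [-0.1, 1.0, -2.0]
gripper_width: 0.0243
```

```bash
python3 -c "
from h import *
go(.5975,.119,.073)
a=snap('side','s17',(210,170,410,320),4)"
```

```text
d_tool mm [ 13.5 293.3  49.8] txyaw 177.2 tz [ 0.0005 -0.     -1.    ] pos [ 0.5966 -0.1746  0.1228] F [-0.1  1.  -2. ] w 24.3 t 37.05
```

View pics/s17.png

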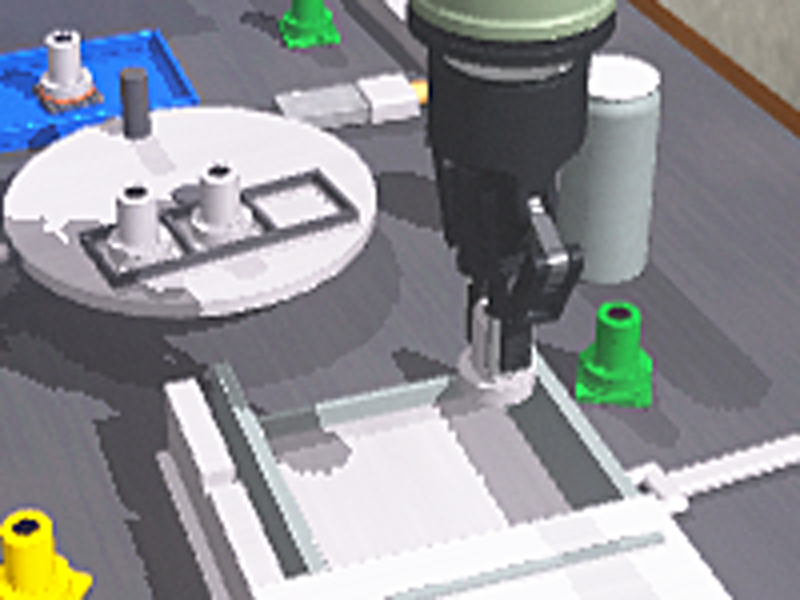

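```bash
python3 -c "
from h import *
print(onz('top',318,101,.14))"
```

```text
[0.7817 0.0402 0.14  ]
```

Emit:
step_arm([
  {"dx": 2.2,"dy": 49,"dz": 0,"ax": 0,"ay": 0,"az": 0},
  {"dx": 2.2,"dy": 49,"dz": 0,"ax": 0,"ay": 0,"az": 0},
])

```text
clock: 37.35
position: [0.5964, -0.0757, 0.1214]
orientation: [0.025, 1.0, -0.0, -0.001]
contact_force: [0.9, 0.1, -2.3]
gripper_width: 0.0241
```

Can is 0.18 m away; clear.

Emit:
step_arm([
  {"dx": 2.2,"dy": 49,"dz": 0,"ax": 0,"ay": 0,"az": 0},
  {"dx": 2.2,"dy": 49,"dz": 0,"ax": 0,"ay": 0,"az": 0},
  {"dx": 2.2,"dy": 49,"dz": 0,"ax": 0,"ay": 0,"az": 0},
  {"dx": 2.2,"dy": 49,"dz": 0,"ax": 0,"ay": 0,"az": 0},
  {"dx": 0,"dy": 0,"dz": 0,"ax": 0,"ay": 0,"az": 0},
  {"dx": 0,"dy": 0,"dz": 48,"ax": 0,"ay": 0,"az": 0},
  {"dx": 0,"dy": 0,"dz": 0,"ax": 0,"ay": 0,"az": 0},
  {"dx": 0,"dy": 0,"dz": 0,"ax": 0,"ay": 0,"az": 0},
])

```text
clock: 38.35
position: [0.5982, 0.119, 0.0751]
orientation: [0.025, 1.0, -0.0, -0.0]
contact_force: [0.6, 0.1, -2.1]
gripper_width: 0.0245
```

```bash
python3 -c "
from h import *
go(.5975,.119,.058)
a=snap('side','s18',(180,150,340,270),5)"
```

```text
d_tool mm [ 0.7  0.  17.1] txyaw 177.15 tz [-0.     -0.0003 -1.    ] pos [0.5982 0.119  0.0751] F [ 0.6  0.1 -2.1] w 24.5 t 38.35
```

View pics/s18.png

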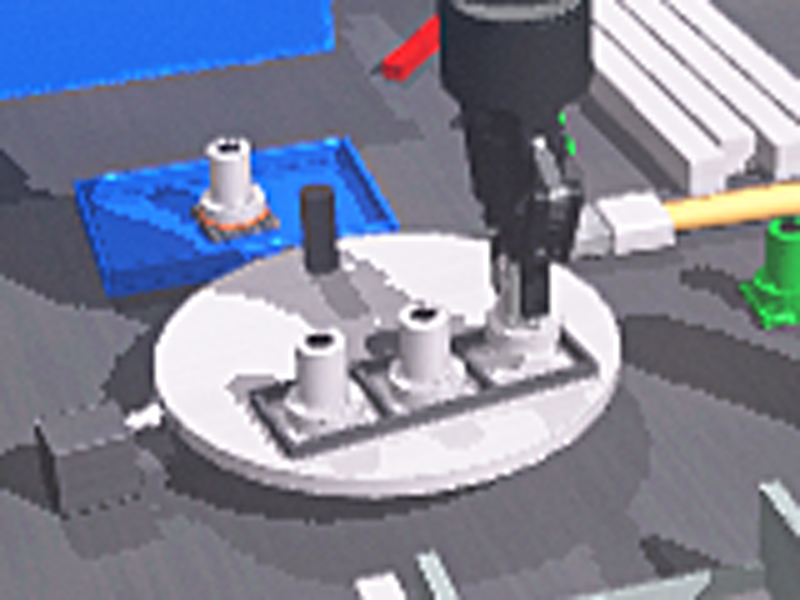

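Emit:
step_arm([
  {"dx": 0,"dy": 0,"dz": 12,"ax": 0,"ay": 0,"az": 0},
  {"dx": 0,"dy": 0,"dz": 2,"ax": 0,"ay": 0,"az": 0},
  {"dx": 0,"dy": 0,"dz": 1,"ax": 0,"ay": 0,"az": 0},
  {"dx": 0,"dy": 0,"dz": 1,"ax": 0,"ay": 0,"az": 0},
  {"dx": 0,"dy": 0,"dz": 1,"ax": 0,"ay": 0,"az": 0},
  {"dx": 0,"dy": 0,"dz": 0,"ax": 0,"ay": 0,"az": 0},
])

```text
clock: 39.15
position: [0.598, 0.1196, 0.0579]
orientation: [0.024, 1.0, 0.0, 0.0]
contact_force: [-2.2, -0.6, 7.5]
gripper_width: 0.0243
```

Emit:
step_arm([
  {"dx": 0,"dy": 0,"dz": 0,"ax": 0,"ay": 0,"az": 0},
  {"dx": 0,"dy": 0,"dz": 0,"ax": 0,"ay": 0,"az": 0},
  {"dx": 0,"dy": 0,"dz": 0,"ax": 0,"ay": 0,"az": 0},
  {"dx": 0,"dy": 0,"dz": -20,"ax": 0,"ay": 0,"az": 0},
  {"dx": 0,"dy": 0,"dz": -50,"ax": 0,"ay": 0,"az": 0},
  {"dx": 0,"dy": -50,"dz": 0,"ax": 0,"ay": 0,"az": 0},
  {"dx": 0,"dy": -50,"dz": 0,"ax": 0,"ay": 0,"az": 0},
  {"dx": 0,"dy": -50,"dz": 0,"ax": 0,"ay": 0,"az": 0},
  {"dx": 0,"dy": -50,"dz": -40,"ax": 0,"ay": 0,"az": 0},
  {"dx": 0,"dy": 0,"dz": 0,"ax": 0,"ay": 0,"az": 0},
], fingers=1)

```text
clock: 40.4
position: [0.5891, -0.0838, 0.1703]
orientation: [0.028, 1.0, -0.001, 0.003]
contact_force: [0.6, 0.6, -0.7]
gripper_width: 0.0855
```

```bash
python3 -c "
from h import *
go(.528,.2576,.16)
a=snap('side','s19',(180,130,340,250),5);snap('top','t19',(200,130,350,280),5)"
```

```text
d_tool mm [ 79.9 337.5   9.3] txyaw 176.85 tz [ 0.0052 -0.0019 -1.    ] pos [ 0.5891 -0.0838  0.1703] F [ 0.6  0.6 -0.7] w 85.5 t 40.4
```

View pics/s19.png

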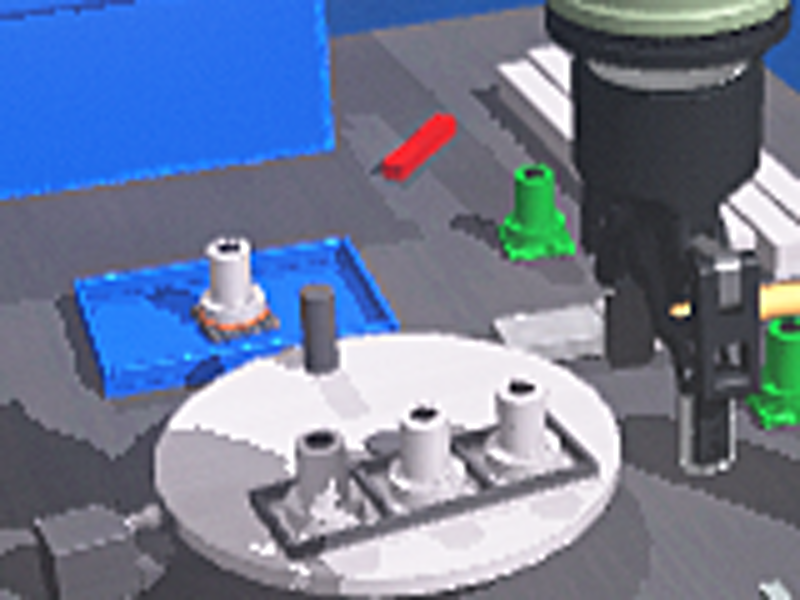

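View pics/t19.png

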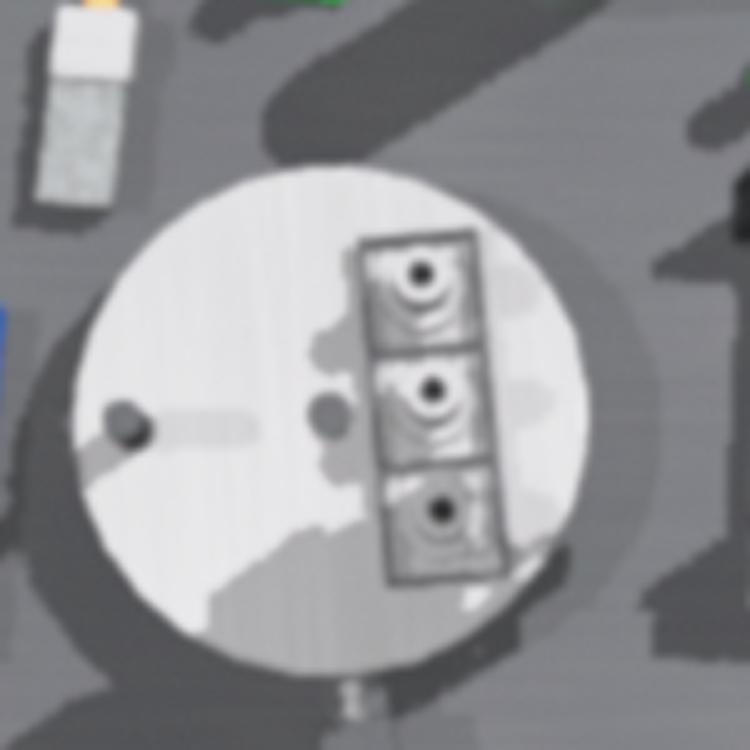

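Run:
```python
from h import *
T=lambda x,y:((x+.5)/5-.5+200,(y+.5)/5-.5+130)
S=lambda x,y:((x+.5)/5-.5+180,(y+.5)/5-.5+130)
B=[tri(S(*a),T(*b)) for a,b in [((320,437),(442,510)),((425,412),(432,390)),((522,387),(421,273))]]
print(B)
P=[onz("top",*T(*p),.048)[:2] for p in [(360,238),(476,233),(507,576),(391,584)]]
a=(P[0]+P[1])/2;b=(P[2]+P[3])/2;d=a-b;m=(a+b)/2;u=d/np.hypot(*d)
print(np.hypot(*d),np.degrees(np.arctan2(d[1],d[0])),[m+k*.056*u for k in(-1,0,1)])
A=np.array([.5372,.1633]);p=tri(S(320,290),T(127,416));print("post",p,np.degrees(np.arctan2(*(p[0][:2]-A)[::-1])))
for q in (onz("top",*T(368,715),.03),): print(q)
```

```text
[(array([0.4862, 0.1086, 0.0871]), np.float64(0.001632225328466479)), (array([0.5428, 0.1133, 0.0861]), np.float64(0.002332829396238958)), (array([0.5981, 0.1187, 0.0858]), np.float64(0.001283792670595307))]
0.16900519577881928 5.221716492015375 [array([0.4845, 0.108 ]), array([0.5403, 0.1131]), array([0.5961, 0.1182])]
post (array([0.5292, 0.255 , 0.0905]), np.float64(0.0017234366637852998)) 94.96151744328193
[0.3927 0.1441 0.03  ]
```

Emit:
step_arm([
  {"dx": 0,"dy": 0,"dz": 0,"ax": 0,"ay": 0,"az": 10},
  {"dx": 0,"dy": 0,"dz": 0,"ax": 0,"ay": 0,"az": 10},
  {"dx": 0,"dy": 0,"dz": 0,"ax": 0,"ay": 0,"az": 10},
  {"dx": 0,"dy": 0,"dz": 0,"ax": 0,"ay": 0,"az": 10},
  {"dx": 0,"dy": 0,"dz": 0,"ax": 0,"ay": 0,"az": 10},
  {"dx": 0,"dy": 0,"dz": 0,"ax": 0,"ay": 0,"az": 10},
  {"dx": 0,"dy": 0,"dz": 0,"ax": 0,"ay": 0,"az": 10},
  {"dx": 0,"dy": 0,"dz": 0,"ax": 0,"ay": 0,"az": 10},
  {"dx": 0,"dy": 0,"dz": 0,"ax": 0,"ay": 0,"az": 1.5},
  {"dx": 0,"dy": 0,"dz": 0,"ax": 0,"ay": 0,"az": 0},
])

```text
clock: 41.75
position: [0.5882, -0.078, 0.1661]
orientation: [0.669, 0.743, -0.0, -0.0]
contact_force: [0.0, 0.7, -0.0]
gripper_width: 0.0853
```

```bash
python3 -c "
from h import *
go(.5282,.2573,.16)"
```

```text
d_tool mm [339.7 -24.8   6.2] txyaw 95.96 tz [-0.0005  0.0001 -1.    ] pos [ 0.5882 -0.078   0.1661] F [ 0.   0.7 -0. ] w 85.3 t 41.75
```

Emit:
step_arm([
  {"dx": 48.5,"dy": -3.5,"dz": 0,"ax": 0,"ay": 0,"az": 0},
  {"dx": 48.5,"dy": -3.5,"dz": 0,"ax": 0,"ay": 0,"az": 0},
  {"dx": 48.5,"dy": -3.5,"dz": 0,"ax": 0,"ay": 0,"az": 0},
  {"dx": 48.5,"dy": -3.5,"dz": 0,"ax": 0,"ay": 0,"az": 0},
  {"dx": 48.5,"dy": -3.5,"dz": 0,"ax": 0,"ay": 0,"az": 0},
  {"dx": 48.5,"dy": -3.5,"dz": 0,"ax": 0,"ay": 0,"az": 0},
  {"dx": 48.5,"dy": -3.5,"dz": 0,"ax": 0,"ay": 0,"az": 0},
  {"dx": 0,"dy": 0,"dz": 0,"ax": 0,"ay": 0,"az": 0},
  {"dx": 0,"dy": 0,"dz": 0,"ax": 0,"ay": 0,"az": 0},
])

```text
clock: 42.88
position: [0.5301, 0.256, 0.1663]
orientation: [0.67, 0.742, -0.0, 0.0]
contact_force: [-0.5, -1.1, -1.0]
gripper_width: 0.0851
```

```bash
python3 -c "
from h import *
go(.5282,.2573,.058)
a=snap('side','s20',(180,130,340,250),5)"
```

```text
d_tool mm [  1.6  -1.7 108.3] txyaw 95.8 tz [-0.0001 -0.0003 -1.    ] pos [0.5301 0.256  0.1663] F [-0.5 -1.1 -1. ] w 85.1 t 42.875
```

View pics/s20.png

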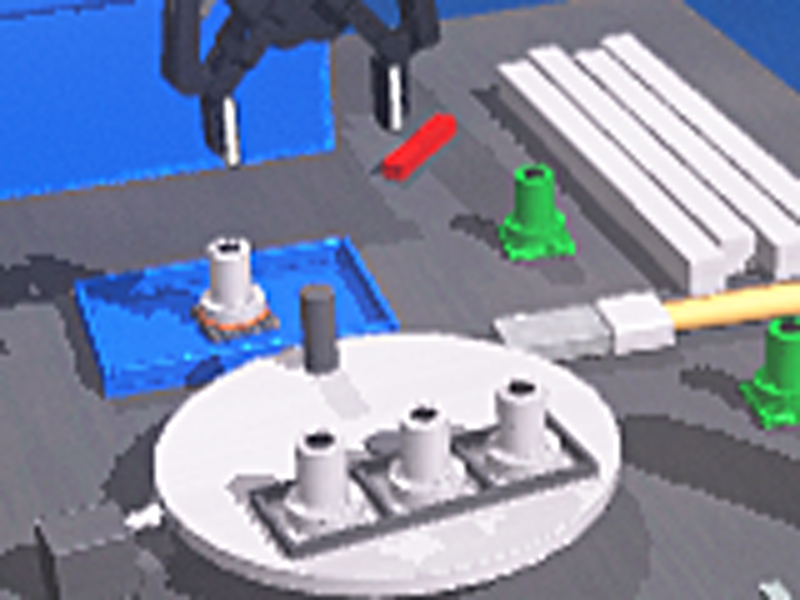

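Emit:
step_arm([
  {"dx": 1.6,"dy": -1.7,"dz": 0,"ax": 0,"ay": 0,"az": 0},
  {"dx": 0,"dy": 0,"dz": 50,"ax": 0,"ay": 0,"az": 0},
  {"dx": 0,"dy": 0,"dz": 40,"ax": 0,"ay": 0,"az": 0},
  {"dx": 0,"dy": 0,"dz": 17,"ax": 0,"ay": 0,"az": 0},
  {"dx": 0,"dy": 0,"dz": 0,"ax": 0,"ay": 0,"az": 0},
])

```text
clock: 43.55
position: [0.5283, 0.2573, 0.0592]
orientation: [0.671, 0.741, -0.0, -0.0]
contact_force: [0.2, -0.5, -0.2]
gripper_width: 0.0855
```

Emit:
step_arm([
  {"dx": 0,"dy": 0,"dz": 0,"ax": 0,"ay": 0,"az": 0},
  {"dx": 0,"dy": 0,"dz": 0,"ax": 0,"ay": 0,"az": 0},
  {"dx": 0,"dy": 0,"dz": 0,"ax": 0,"ay": 0,"az": 0},
  {"dx": 0,"dy": 0,"dz": 0,"ax": 0,"ay": 0,"az": 0},
  {"dx": 0,"dy": 0,"dz": 0,"ax": 0,"ay": 0,"az": 0},
  {"dx": 0,"dy": 0,"dz": 0,"ax": 0,"ay": 0,"az": 0},
  {"dx": 0,"dy": 0,"dz": 0,"ax": 0,"ay": 0,"az": 0},
], fingers=0)

```text
clock: 44.42
position: [0.5288, 0.2581, 0.06]
orientation: [0.671, 0.741, 0.001, 0.0]
contact_force: [-0.9, -0.4, 7.2]
gripper_width: 0.0185
```

Emit:
step_arm([
  {"dx": -0.01,"dy": -1.66,"dz": 0,"ax": 0,"ay": 0,"az": -1},
  {"dx": -0.01,"dy": -1.66,"dz": 0,"ax": 0,"ay": 0,"az": -1},
  {"dx": -0.06,"dy": -3.31,"dz": 0,"ax": 0,"ay": 0,"az": -2},
  {"dx": -0.06,"dy": -3.31,"dz": 0,"ax": 0,"ay": 0,"az": -2},
  {"dx": -0.13,"dy": -4.97,"dz": 0,"ax": 0,"ay": 0,"az": -3},
  {"dx": -0.13,"dy": -4.97,"dz": 0,"ax": 0,"ay": 0,"az": -3},
  {"dx": -0.13,"dy": -4.97,"dz": 0,"ax": 0,"ay": 0,"az": -3},
  {"dx": -0.13,"dy": -4.97,"dz": 0,"ax": 0,"ay": 0,"az": -3},
  {"dx": -0.13,"dy": -4.97,"dz": 0,"ax": 0,"ay": 0,"az": -3},
  {"dx": -0.13,"dy": -4.97,"dz": 0,"ax": 0,"ay": 0,"az": -3},
])

```text
clock: 45.68
position: [0.4912, 0.2463, 0.06]
orientation: [0.501, 0.865, 0.001, 0.0]
contact_force: [1.6, 1.6, 6.3]
gripper_width: 0.0182
```

```bash
cat >> h.py <<'E'
def pol():
    s=r.state();d=s['position'][:2]-np.array([.5372,.1633]);print("R,ang",np.hypot(*d),np.degrees(np.arctan2(d[1],d[0])))
E
python3 -c "
from h import *
go(.4439,.1553,.06);pol()
a=snap('side','s21',(180,130,340,250),5)"
```

```text
d_tool mm [-55.5 -86.3  -0.2] txyaw 119.81 tz [ 0.0016  0.001  -1.    ] pos [0.4912 0.2463 0.06  ] F [1.6 1.6 6.3] w 18.2 t 45.675
R,ang 0.09492120556246045 118.97332129853997
```

View pics/s21.png

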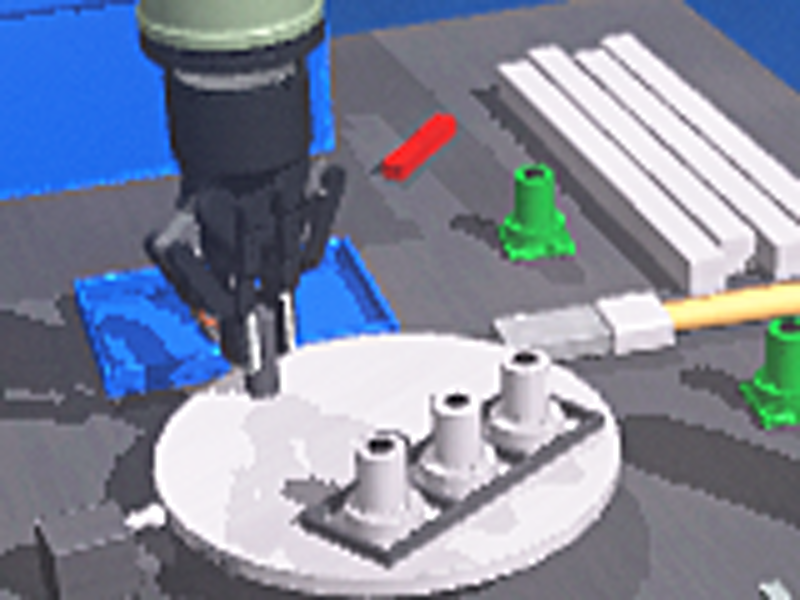

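Going well. Continue (about 66° left).

Emit:
step_arm([
  {"dx": -0.13,"dy": -4.97,"dz": 0,"ax": 0,"ay": 0,"az": -3},
  {"dx": -0.13,"dy": -4.97,"dz": 0,"ax": 0,"ay": 0,"az": -3},
  {"dx": -0.13,"dy": -4.97,"dz": 0,"ax": 0,"ay": 0,"az": -3},
  {"dx": -0.13,"dy": -4.97,"dz": 0,"ax": 0,"ay": 0,"az": -3},
  {"dx": -0.13,"dy": -4.97,"dz": 0,"ax": 0,"ay": 0,"az": -3},
  {"dx": -0.13,"dy": -4.97,"dz": 0,"ax": 0,"ay": 0,"az": -3},
  {"dx": -0.13,"dy": -4.97,"dz": 0,"ax": 0,"ay": 0,"az": -3},
  {"dx": -0.13,"dy": -4.97,"dz": 0,"ax": 0,"ay": 0,"az": -3},
  {"dx": -0.13,"dy": -4.97,"dz": 0,"ax": 0,"ay": 0,"az": -3},
  {"dx": -0.13,"dy": -4.97,"dz": 0,"ax": 0,"ay": 0,"az": -3},
])

```text
clock: 46.98
position: [0.4563, 0.2119, 0.06]
orientation: [0.26, 0.966, 0.001, 0.001]
contact_force: [0.8, 3.5, 5.9]
gripper_width: 0.0181
```

Emit:
step_arm([
  {"dx": -0.13,"dy": -4.97,"dz": 0,"ax": 0,"ay": 0,"az": -3},
  {"dx": -0.13,"dy": -4.97,"dz": 0,"ax": 0,"ay": 0,"az": -3},
  {"dx": -0.13,"dy": -4.97,"dz": 0,"ax": 0,"ay": 0,"az": -3},
  {"dx": -0.13,"dy": -4.97,"dz": 0,"ax": 0,"ay": 0,"az": -3},
  {"dx": -0.13,"dy": -4.97,"dz": 0,"ax": 0,"ay": 0,"az": -3},
  {"dx": -0.13,"dy": -4.97,"dz": 0,"ax": 0,"ay": 0,"az": -3},
  {"dx": -0.13,"dy": -4.97,"dz": 0,"ax": 0,"ay": 0,"az": -3},
  {"dx": -0.13,"dy": -4.97,"dz": 0,"ax": 0,"ay": 0,"az": -3},
  {"dx": -0.06,"dy": -3.31,"dz": 0,"ax": 0,"ay": 0,"az": -2},
  {"dx": 0,"dy": 0,"dz": 0,"ax": 0,"ay": 0,"az": 0},
])

```text
clock: 48.22
position: [0.4436, 0.1707, 0.0599]
orientation: [0.037, 0.999, 0.0, 0.001]
contact_force: [-0.8, 0.9, 10.0]
gripper_width: 0.0184
```

```bash
python3 -c "
from h import *
go(.4439,.1553,.06);pol()"
```

```text
d_tool mm [ -1.5 -15.4  -0.1] txyaw 175.74 tz [ 0.0014  0.0008 -1.    ] pos [0.4436 0.1707 0.0599] F [-0.8  0.9 10. ] w 18.4 t 48.225
R,ang 0.0939036200688216 175.45057014880788
```

Emit:
step_arm([
  {"dx": -0.06,"dy": -3.31,"dz": 0,"ax": 0,"ay": 0,"az": -2},
  {"dx": -0.06,"dy": -3.31,"dz": 0,"ax": 0,"ay": 0,"az": -2},
  {"dx": -0.06,"dy": -3.31,"dz": 0,"ax": 0,"ay": 0,"az": -2},
  {"dx": -0.01,"dy": -1.66,"dz": 0,"ax": 0,"ay": 0,"az": -1},
  {"dx": -0.01,"dy": -1.66,"dz": 0,"ax": 0,"ay": 0,"az": -1},
  {"dx": -0.01,"dy": -1.66,"dz": 0,"ax": 0,"ay": 0,"az": -1},
  {"dx": 0,"dy": 0,"dz": 0,"ax": 0,"ay": 0,"az": 0},
  {"dx": 0,"dy": 0,"dz": 0,"ax": 0,"ay": 0,"az": 0},
])

```text
clock: 49.22
position: [0.4438, 0.1557, 0.0599]
orientation: [-0.041, 0.999, 0.0, 0.001]
contact_force: [1.5, -2.0, 10.0]
gripper_width: 0.0183
```

```bash
python3 -c "
from h import *
go(.4439,.1553,.06);pol()"
```

```text
d_tool mm [-0.1 -0.4 -0.1] txyaw -175.28 tz [ 0.0016  0.0004 -1.    ] pos [0.4438 0.1557 0.0599] F [ 1.5 -2.  10. ] w 18.3 t 49.225
R,ang 0.09374021469569087 -175.34888108857035
```

Emit:
step_arm([
  {"dx": 0,"dy": 0,"dz": 0,"ax": 0,"ay": 0,"az": 0},
  {"dx": 0,"dy": 0,"dz": 0,"ax": 0,"ay": 0,"az": 0},
  {"dx": 0,"dy": 0,"dz": 0,"ax": 0,"ay": 0,"az": 0},
  {"dx": 0,"dy": 0,"dz": 0,"ax": 0,"ay": 0,"az": 0},
  {"dx": 0,"dy": 0,"dz": -40,"ax": 0,"ay": 0,"az": 0},
  {"dx": 0,"dy": 0,"dz": -60,"ax": 0,"ay": 0,"az": 0},
  {"dx": 0,"dy": -60,"dz": -30,"ax": 0,"ay": 0,"az": 0},
  {"dx": 0,"dy": -60,"dz": 0,"ax": 0,"ay": 0,"az": 0},
  {"dx": 0,"dy": -60,"dz": 0,"ax": 0,"ay": 0,"az": 8},
  {"dx": 0,"dy": 0,"dz": 0,"ax": 0,"ay": 0,"az": 0},
], fingers=1)

```text
clock: 50.48
position: [0.4573, -0.0238, 0.1875]
orientation: [0.033, 0.999, -0.001, 0.0]
contact_force: [0.2, 1.4, -0.5]
gripper_width: 0.0855
```

```bash
python3 -c "
from h import *
go(.4515,-.3115,.19)
a=snap('side','s22',(180,130,340,250),5);snap('top','t22',(200,130,350,280),5)"
```

```text
d_tool mm [ -13.2 -287.5   -2.2] txyaw 176.22 tz [ 0.0003 -0.0012 -1.    ] pos [ 0.4573 -0.0238  0.1875] F [ 0.2  1.4 -0.5] w 85.5 t 50.475
```

View pics/s22.png

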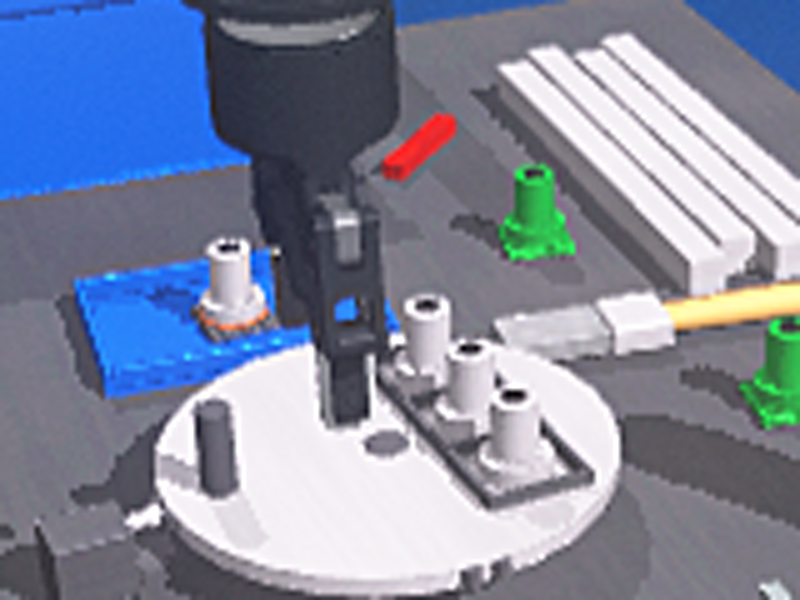

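View pics/t22.png

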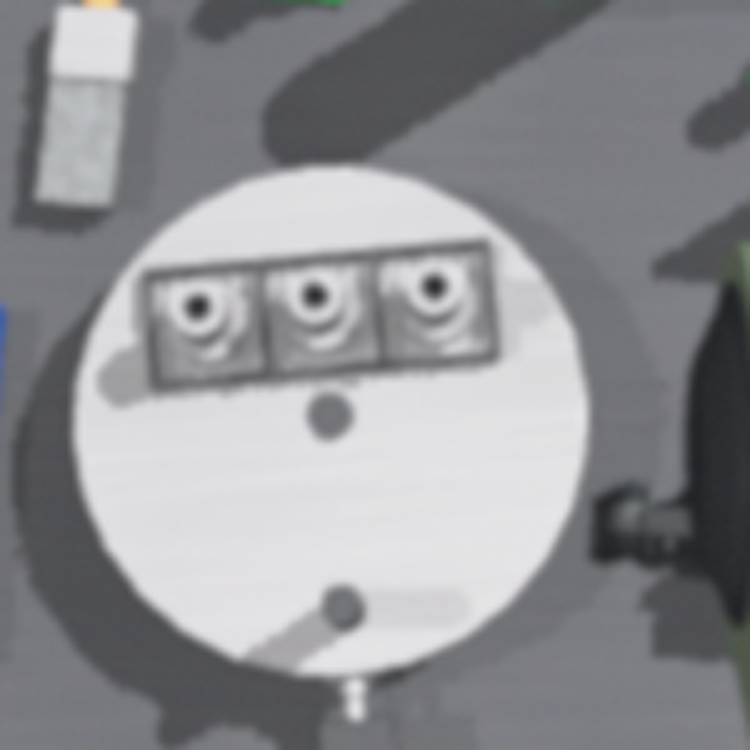

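Run:
```python
import cv2,numpy as np
a=cv2.imread("pics/side0.png").astype(int);b=np.load("pics/s22.npy").astype(int)
print("post side absdiff",np.abs(a-b)[205:232,212:232].mean())
a=cv2.imread("pics/top0.png");b=np.load("pics/t22.npy")
print("post top",np.abs(a.astype(int)-b)[240:265,255:285].mean())
g=lambda i:cv2.cvtColor(i,cv2.COLOR_BGR2GRAY).astype(np.float32)
for r in [(240,265,255,285),(175,212,225,255)]:
  s=np.s_[r[0]:r[1],r[2]:r[3]];print(cv2.phaseCorrelate(g(a)[s].copy(),g(b)[s].copy()))
```

```text
post side absdiff 1.3438271604938272
post top 5.847111111111111
((0.100353318808164, 0.5520854264934716), 1.0207412287394206)
((0.05548566714178449, -0.06574851879145527), 0.6172328774134318)
```

Emit:
step_arm([
  {"dx": -2.6,"dy": -48,"dz": 0,"ax": 0,"ay": 0,"az": 0},
  {"dx": -2.6,"dy": -48,"dz": 0,"ax": 0,"ay": 0,"az": 0},
  {"dx": -2.6,"dy": -48,"dz": 0,"ax": 0,"ay": 0,"az": 0},
  {"dx": -2.6,"dy": -48,"dz": 0,"ax": 0,"ay": 0,"az": 0},
  {"dx": -2.6,"dy": -48,"dz": 0,"ax": 0,"ay": 0,"az": 0},
  {"dx": 0,"dy": -47,"dz": 0,"ax": 0,"ay": 0,"az": 0},
  {"dx": 0,"dy": 0,"dz": 0,"ax": 0,"ay": 0,"az": -1},
  {"dx": 0,"dy": 0,"dz": 0,"ax": 0,"ay": 0,"az": 0},
])

```text
clock: 51.58
position: [0.4544, -0.3054, 0.187]
orientation: [0.019, 1.0, 0.0, -0.0]
contact_force: [-0.7, 0.6, 0.5]
gripper_width: 0.0852
```

```bash
python3 -c "
from h import *
go(.4517,-.3115,.082)
a=snap('side','s23',(220,180,420,330),4)"
```

```text
d_tool mm [  2.5  -6.3 105. ] txyaw 177.82 tz [-0.0003  0.0009 -1.    ] pos [ 0.4544 -0.3054  0.187 ] F [-0.7  0.6  0.5] w 85.2 t 51.575
```

View pics/s23.png

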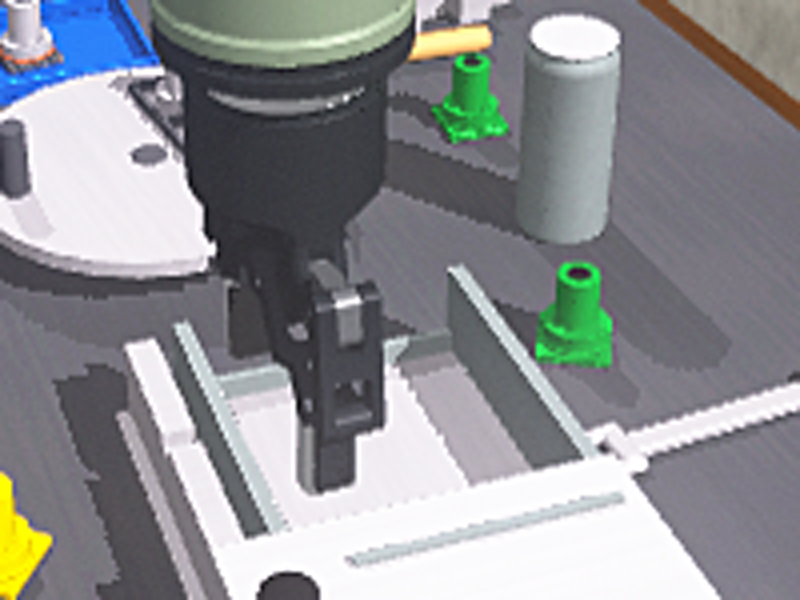

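Emit:
step_arm([
  {"dx": 2.5,"dy": -6,"dz": 0,"ax": 0,"ay": 0,"az": 0.8},
  {"dx": 0,"dy": 0,"dz": 45,"ax": 0,"ay": 0,"az": 0},
  {"dx": 0,"dy": 0,"dz": 40,"ax": 0,"ay": 0,"az": 0},
  {"dx": 0,"dy": 0,"dz": 20,"ax": 0,"ay": 0,"az": 0},
  {"dx": 0,"dy": 0,"dz": 0,"ax": 0,"ay": 0,"az": 0},
])

```text
clock: 52.25
position: [0.4506, -0.3121, 0.0813]
orientation: [0.027, 1.0, 0.001, -0.001]
contact_force: [0.2, -1.0, 0.7]
gripper_width: 0.0854
```

Emit:
step_arm([
  {"dx": 0,"dy": 0,"dz": 0,"ax": 0,"ay": 0,"az": 0},
  {"dx": 0,"dy": 0,"dz": 0,"ax": 0,"ay": 0,"az": 0},
  {"dx": 0,"dy": 0,"dz": 0,"ax": 0,"ay": 0,"az": 0},
  {"dx": 0,"dy": 0,"dz": 0,"ax": 0,"ay": 0,"az": 0},
  {"dx": 0,"dy": 0,"dz": 0,"ax": 0,"ay": 0,"az": 0},
  {"dx": 0,"dy": 0,"dz": 0,"ax": 0,"ay": 0,"az": 0},
  {"dx": 0,"dy": 0,"dz": 0,"ax": 0,"ay": 0,"az": 0},
], fingers=0)

```text
clock: 53.12
position: [0.4516, -0.312, 0.0831]
orientation: [0.027, 1.0, 0.0, 0.0]
contact_force: [-2.7, 7.8, 14.6]
gripper_width: 0.026
```

Emit:
step_arm([
  {"dx": 0,"dy": 0,"dz": -4,"ax": 0,"ay": 0,"az": 0},
  {"dx": 0,"dy": 0,"dz": -4,"ax": 0,"ay": 0,"az": 0},
  {"dx": 0,"dy": 0,"dz": -4,"ax": 0,"ay": 0,"az": 0},
  {"dx": 0,"dy": 0,"dz": 0,"ax": 0,"ay": 0,"az": 0},
  {"dx": 0,"dy": 0,"dz": 0,"ax": 0,"ay": 0,"az": 0},
])

```text
clock: 53.75
position: [0.4514, -0.3119, 0.0941]
orientation: [0.027, 1.0, 0.0, -0.0]
contact_force: [3.4, 3.9, -11.0]
gripper_width: 0.0264
```

Emit:
step_arm([
  {"dx": 0,"dy": 8,"dz": 0,"ax": 0,"ay": 0,"az": 0},
  {"dx": 0,"dy": 16,"dz": 0,"ax": 0,"ay": 0,"az": 0},
  {"dx": 0,"dy": 16,"dz": 0,"ax": 0,"ay": 0,"az": 0},
  {"dx": 0,"dy": 16,"dz": 0,"ax": 0,"ay": 0,"az": 0},
  {"dx": 0,"dy": 16,"dz": 0,"ax": 0,"ay": 0,"az": 0},
  {"dx": 0,"dy": 16,"dz": 0,"ax": 0,"ay": 0,"az": 0},
  {"dx": 0,"dy": 16,"dz": 0,"ax": 0,"ay": 0,"az": 0},
  {"dx": 0,"dy": 16,"dz": 0,"ax": 0,"ay": 0,"az": 0},
  {"dx": 0,"dy": 16,"dz": 0,"ax": 0,"ay": 0,"az": 0},
  {"dx": 0,"dy": 16,"dz": 0,"ax": 0,"ay": 0,"az": 0},
])

```text
clock: 55.0
position: [0.4594, -0.1601, 0.0943]
orientation: [0.027, 1.0, -0.0, -0.0]
contact_force: [4.1, -2.3, -10.6]
gripper_width: 0.0259
```

Emit:
step_arm([
  {"dx": 0,"dy": 12,"dz": 0,"ax": 0,"ay": 0,"az": 0},
  {"dx": 0,"dy": 6,"dz": 0,"ax": 0,"ay": 0,"az": 0},
  {"dx": 0,"dy": 4,"dz": 0,"ax": 0,"ay": 0,"az": 0},
  {"dx": 0,"dy": 3,"dz": 0,"ax": 0,"ay": 0,"az": 0},
  {"dx": 0,"dy": 2,"dz": 0,"ax": 0,"ay": 0,"az": 0},
  {"dx": 0,"dy": 0,"dz": 0,"ax": 0,"ay": 0,"az": 0},
])

```text
clock: 55.75
position: [0.4608, -0.134, 0.0943]
orientation: [0.027, 1.0, 0.0, -0.0]
contact_force: [3.4, 1.0, -10.9]
gripper_width: 0.0258
```

Initial shut grip was at y = -0.1316; 2–3 mm more to the stop.

Emit:
step_arm([
  {"dx": 0,"dy": 2,"dz": 0,"ax": 0,"ay": 0,"az": 0},
  {"dx": 0,"dy": 1,"dz": 0,"ax": 0,"ay": 0,"az": 0},
  {"dx": 0,"dy": 1,"dz": 0,"ax": 0,"ay": 0,"az": 0},
  {"dx": 0,"dy": 0,"dz": 0,"ax": 0,"ay": 0,"az": 0},
  {"dx": 0,"dy": 0,"dz": 0,"ax": 0,"ay": 0,"az": 0},
])

```text
clock: 56.38
position: [0.4609, -0.1317, 0.0944]
orientation: [0.028, 1.0, -0.001, 0.0]
contact_force: [1.3, -12.0, -10.0]
gripper_width: 0.0261
```

On the stop (-12 N). Lower the plunger.

Emit:
step_arm([
  {"dx": 0,"dy": 0,"dz": 4,"ax": 0,"ay": 0,"az": 0},
  {"dx": 0,"dy": 0,"dz": 4,"ax": 0,"ay": 0,"az": 0},
  {"dx": 0,"dy": 0,"dz": 3,"ax": 0,"ay": 0,"az": 0},
  {"dx": 0,"dy": 0,"dz": 0,"ax": 0,"ay": 0,"az": 0},
])

```text
clock: 56.88
position: [0.4609, -0.1317, 0.0834]
orientation: [0.028, 1.0, -0.001, 0.0]
contact_force: [1.1, -12.0, -5.7]
gripper_width: 0.026
```

Emit:
step_arm([
  {"dx": 0,"dy": 0,"dz": 0,"ax": 0,"ay": 0,"az": 0},
  {"dx": 0,"dy": 0,"dz": 0,"ax": 0,"ay": 0,"az": 0},
  {"dx": 0,"dy": 0,"dz": 0,"ax": 0,"ay": 0,"az": 0},
  {"dx": 0,"dy": 0,"dz": 0,"ax": 0,"ay": 0,"az": 0},
  {"dx": 0,"dy": 0,"dz": -50,"ax": 0,"ay": 0,"az": 0},
  {"dx": 0,"dy": 0,"dz": -50,"ax": 0,"ay": 0,"az": 0},
  {"dx": 0,"dy": -40,"dz": -50,"ax": 0,"ay": 0,"az": 0},
  {"dx": 0,"dy": -60,"dz": 0,"ax": 0,"ay": 0,"az": 0},
  {"dx": 0,"dy": -60,"dz": 0,"ax": 0,"ay": 0,"az": 0},
  {"dx": 0,"dy": 0,"dz": 0,"ax": 0,"ay": 0,"az": 0},
], fingers=1)

```text
clock: 58.12
position: [0.451, -0.2932, 0.2321]
orientation: [0.03, 1.0, -0.001, -0.0]
contact_force: [0.3, 0.6, 0.1]
gripper_width: 0.0853
```

```bash
python3 -c "
from h import *
go(.46,-.13,.2)
b=snap('side','s24',(150,150,430,360),2.8);snap('top','t24',(130,90,450,290),2.4)
a=cv2.imread('pics/side0.png').astype(int)
print('knob diff',np.abs(a-b)[260:290,254:275].mean(), np.abs(a-b)[250:300,240:262].mean())"
```

```text
d_tool mm [  0.8 163.5  31.9] txyaw 176.56 tz [-0.0002 -0.0017 -1.    ] pos [ 0.451  -0.2932  0.2321] F [0.3 0.6 0.1] w 85.3 t 58.125
knob diff 1.6544973544973545 1.7457575757575758
```

View pics/s24.png

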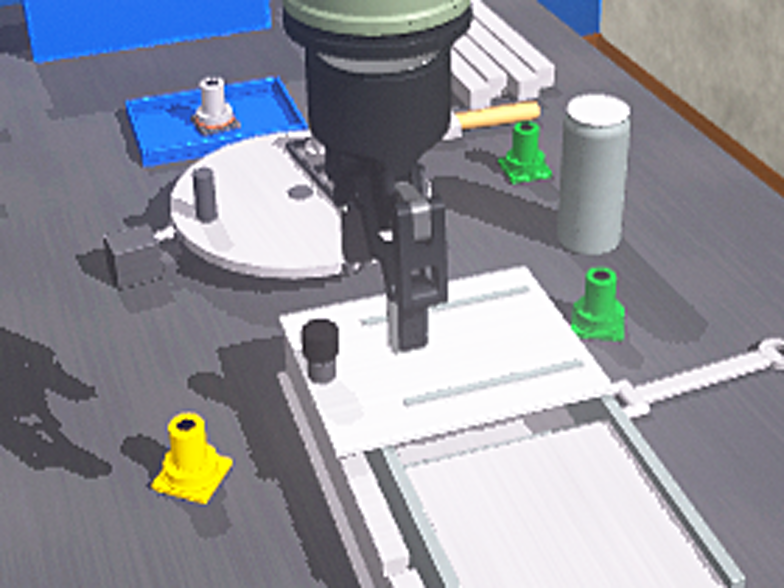

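View pics/t24.png

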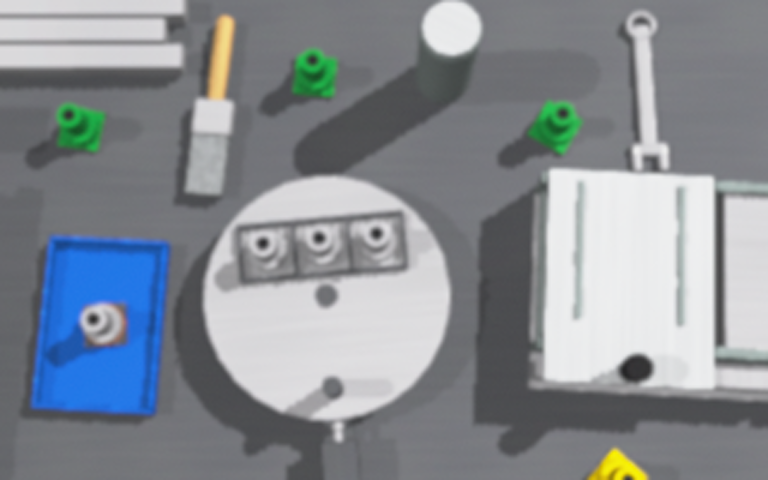

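```bash
python3 -c "
from h import *
print(workorder.hand_in())"
```

```text
the job is handed in; nothing more can be done
None
```

I finished all the steps and handed the job in at about 58 s of the 210 s allowed. No verdict was reported, and no boss was seen to have been knocked aside.

- **Weldment:** only one was present, and it now stands upright in the middle of the blue tray.
- **Bosses:** the box held three. All three were stood in the nests, within about 2–3 mm of the nest middles when I measured them in the loading position.
- **Turntable:** I turned it to the loading detent, then back to welding once the bosses were in. The side view of the post matches the start picture to within pixel noise.
- **Cover:** it is shut on its end stop and the plunger is down. The knob also matches the start picture.
- **Can, wrench and brush:** I never went near them, and they look unmoved in the last top view.

**Checks that were weaker or disagreed:**
- The turntable's loading angle came out between 4.6° and 5.7° depending on the method, well inside the limit.
- In the top view, a correlation check on the post region at the welding detent gave a 0.55-pixel (about 1 mm) difference from the start. I put this down to changed shadows.
- In the last side view the gripper hid the bosses. Their final state rests on the top view, plus a clear side view taken just after the turn.

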